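# Set the jig's slotted stop to a setup bar and lock it

## Robot

A 6-joint arm with a two-finger parallel gripper is mounted at the origin on a cart in front of the work surface, level with it; the furniture and walls round the work are solid. World frame = base frame: x ahead of the robot, y to its left, z up, the work surface at z = 0. Lengths are in m, angles in rad, forces in N, time in s.
With the tool pointing down it reaches from about 0.3 to 0.875 m from the base axis. Payload 6.4 kg.
Tool frame: the origin (TCP) lies between the finger pads; the fingertips stand 11 mm ahead of it and the grasp point (between the pads) lies 8 mm behind it (ctrl.tcp_to_tips is the y of the fingertips in the tool frame, in m); y points along the fingers, x is the direction in which the jaws open and shut, and the axes are right-handed (so a half turn about y gives the same grasp; the last joint's range is limited). The gripper opens to 85 mm and grips with 20 to 120 N. Pads are 22 mm wide; open, the fingers measure 114 mm over their backs; the gripper's body (76 mm by 85 mm) begins 54 mm behind the grasp point. The pads swing forward as they close: fully open they stand 13 mm farther back than shut.
Start: joints at [1.065, 0.181, 1.607, -0, 1.354, -0.206], TCP at [0.17, 0.549, 0.242] pointing down, gripper open.
Joint ranges: [-2.99, 2.99], [-0.89, 2.07], [0.3, 2.58], [-1.14, 4.28], [0, 2.63], [-3.12, 3.12]. Speed limits (rad/s): [2.57, 2.57, 3.01, 3.14, 3.14, 3.14].

## Interface

Orientations are given as a unit quaternion [w, x, y, z].
In Python, from bench import ctrl gives the robot as it stands.
- The arm moves only by the tool apply_moves, never from a script. Its argument "plan" is text: rows parted by semicolons, each of 7 numbers parted by spaces: the shift along the tool's x, y, z each as a share of 0.05 m, from -1 to 1, then the turn, a rotation vector about the tool's x, y, z each as a share of 0.12 rad, from -1 to 1, then the opening, from 0 (shut) to 1 (fully open). In form: dx dy dz wx wy wz claw; .... A call has exactly 5 rows; each row shifts and turns the commanded pose from where the row before left it, along the tool's axes as they then stand; what a row does not reach is not made up. A row lasts 1/10 s, in which the tool goes at most 50 mm and 8.59 degrees, less where a joint would pass 70% of its speed; a pose out of reach is approached as far as the arm can. A call with a number of a shift or a turn outside -1 to 1 is refused whole. A call with a gripper value outside its range is refused whole. The fingers move at their own pace and stop on an object; the grip force is fixed at half the most. Time passes only in rows, so rows that do not move let the fingers close, or fill a call up. It gives the time, the measured TCP pose, the force and the opening at its end, in the units of the state.
- ctrl.get_obs(): the state, without advancing time (a new reading comes with each control period).
- ctrl.camera(name): name is "side" or "top"; returns the picture (420x560x3 uint8, red, green, blue); there is no depth.
- ctrl.get_calibration(name): a dict with "intrinsics" (3x3 intrinsics, pixels), "k1" (the pictures are not rectified: a ray, as slopes to the right and down, at radius r is drawn at 1 + k1 r^2 times it, then the intrinsics apply), "R" (3x3) and "t" (3): a world point X has camera coordinates R X + t. Camera axes: x right, y down, z forward; pixel columns grow to the right and rows downward; lengths in m; the calibration is good to about 2 mm. A picture is of the moment at which its call begins. get_calibration takes no time and is no camera call.
- ctrl.hand_in(): hands the job in, once; it reports no verdict.
Trained networks look in the newest picture that a camera, given by its name, has taken for a name from the list of things; names that differ only in an ending like _2 or _b are one class to them, and where a whole thing is asked for, a point or a joint stands for the part that bears it (a point fixed in the world has none). Each returns a list of dicts, best first, with "score" (0 to 1); they miss things now and then, are a little off and sometimes report something else, mostly with a low value. They report only what shows in the picture. A call takes as long as a camera call. They do not tell look-alikes from the thing itself.
- ctrl.recognise(camera, target): "point" ([x, y, z] in m, in world coordinates, good to about 4 mm: the middle of the surface that is visible of it).
The state is a dict: "time_s": time; "q": joint angles; "dq": joint speeds; "joint_efforts": joint torques, N m; "eef_pos": TCP position; "eef_rot": TCP orientation; "wrist_force": force on the tool from outside, world axes, zero at the start; "torque": the same for the moment, N m; "opening": opening from 0.0 (shut) to 1.0 (fully open).
Only numpy, scipy, OpenCV 4.12 (cv2) and the standard library are available. Lean on these libraries where they do the work, as an engineer would, in place of code of your own. Each camera call takes 0.05 s, during which the arm holds its last target.

## Task

Set the slotted stop of the small jig to the longer of the two brass setup bars: lay that bar flat on the jig's bed, lengthwise between the sprung jaw and the sliding stop, and slide the stop along its slots until the bar is nipped square against the jaw with a light squeeze of about 10 N, never more than 20 N. Then swing the clamp lever clockwise until the stop is locked tight, leave the bar nipped in place, and leave everything else on the bench alone.

Things in the scene. Friction and masses are not known exactly. Their poses are not given: they have to be found in the camera images.
- jig: small-parts jig screwed to the bench: aluminium bed 110 x 285 x 12 mm (x, y, z). Origin under its centre on the bench, y along the slide towards the sprung jaw, z up. Bed top at z = 12 mm. The jaw (62 mm wide, 30 mm high) is bolted near the +y end by slots of its own: its steel face, square to y, is somewhere at y = 95.5 to 111.5 mm, not measured: feel for it. The face gives about 1 mm per 15 N, 3 mm at most
- stop_top (a point): point in the upright of the sliding stop, a loose steel angle bracket (300 g or so) on the bed. The upright is 46 mm wide (x), 10 mm thick (y) and stands 45 mm above the bed; its foot, 6 mm thick, runs 134 mm to -y. The point is at mid width and thickness, 30 mm above the bed; axes as the jig's. Pinch the upright across its 46 mm, or push it from behind above the guide nut (top 20 mm above the bed)
- stop_face (a point): foot of the stop's face at mid width, on the bed's top; the face looks to +y, at the sprung jaw. Two slots in line, on two studs, let it slide along the jig's y from 12.5 to 52.5 mm. The clamp's spring washer drags: sliding takes a steady 6 to 13 N, different each time; pushing the bar along adds 1 to 2 N. More push than that squeezes the bar once it is home; of it, up to the drag stays when the stop is let go
- bar_long_mid (a point): centre of the longer brass setup bar: 60 x 26 x 18 mm (x, y, z), 230 g or so, lying flat on the bench, 18 mm high. Its x is along its length. Fits either way round
- bar_short: the shorter brass setup bar, 42 x 26 x 18 mm (x, y, z), not needed; origin at the centre of its underside
- clamp_lever (a joint): angle of the clamp lever about the vertical clamp stud, rad: 0 to 0.1 loose, grows clockwise seen from above, locked tight from 1.25, hard stop at 1.5. It stiffens as it tightens (about 3 N at the knob at first, 4 to 5 N at the end) and stays where it is left
- lever_knob (a point): middle of the exposed part of the lever's upright black knob: a vertical cylinder of 14 mm diameter; this point is 60 mm from the lever's axis and 50 mm above the bench, the knob reaches 12 mm above and 10 mm below it before the lever's arm. At 0 rad the knob lies to the jig's -y of the axis, at 1.5 rad almost to its -x (towards the robot)
- lever_axis (a point): point on the lever's vertical axis at the height of lever_knob; (0, -67.5, 50) mm in the jig's frame
- jar: white-capped brown paint jar, 43 mm across, 55 mm high, a bystander; origin at the centre of its underside
- tape: roll of orange masking tape, 72 mm across, 18 mm high, lying flat, a bystander; origin at the centre of its underside
- cutters: black-handled sprue cutters, 113 mm long, lying flat, a bystander; origin at the centre of the underside
- scribe: scriber with a wooden handle, 154 mm long, lying flat, a bystander; origin at the centre of the underside
- cup: small steel brush cup, 45 mm across and high, a bystander; origin at the centre of its underside
- glue: white squeeze bottle with a blue nozzle, 30 mm across, 90 mm high, a bystander; origin at the centre of its underside
There are look-alikes about, which are no part of the job. Leave any green or red look-alike of the part that bears bar_long_mid alone.

How it is judged:
On the way, in this order (a step that is already met when the one before it is completed fails the run):
1. the longer bar lies released, flat and lengthwise on the bed between the jaw and the stop (x of bar_long_mid in the frame of jig between -0.014 and 0.014 m and z of bar_long_mid in the frame of jig below 0.024 m and y of bar_long_mid in the frame of jig below 0.083 m and y of bar_long_mid in the frame of stop_top above 0.033 m and angle between the x axis of bar_long_mid and the y axis of jig, either way round below 0.26 rad and contact force between the fingers and bar_long below 0.2 N), for 0.2 s.
2. with the lever still loose the stop squeezes the resting bar lightly against the sprung jaw (more than friction on the bed could bear) (contact force between bar_long and stop above 5 N and angle between the x axis of bar_long_mid and the y axis of jig, either way round below 0.06 rad and value of joint clamp_lever below 0.7 rad and linear speed of bar_long below 0.003 m/s), for 0.2 s.
3. the lever is swung over until the stop is locked (value of joint clamp_lever above 1.25 rad), for 0.2 s.
At the end, for the whole second after the job is handed in: the longer bar lies flat on the bed, within 15 mm of its middle line and square to within 0.06 rad, still nipped between the stop and the sprung jaw with more than 2.5 N, and the lever stands past 1.25 rad; all at rest (contact force between bar_long and stop above 2.5 N and value of joint clamp_lever above 1.25 rad and y of bar_long_mid in the frame of stop_top below 0.0375 m and x of bar_long_mid in the frame of jig between -0.015 and 0.015 m and z of bar_long_mid in the frame of jig below 0.024 m and angle between the x axis of bar_long_mid and the y axis of jig, either way round below 0.06 rad and linear speed of bar_long below 0.01 m/s and velocity of joint clamp_lever below 0.05 rad/s); the robot touches nothing.
It fails at once if the bar is squeezed by the stop with more than 20 N (contact force between bar_long and stop above 20 N).
It fails at once if the shorter bar is moved more than 20 mm (distance of bar_short from where it was at the start of the episode above 0.02 m).
It fails at once if a bystander is moved more than 20 mm (distance of any of jar, tape, cutters, scribe, cup, glue from where it was at the start of the episode above 0.02 m).
It also fails if it takes over 72 s, if anything falls off the work surface, if the arm or the gripper's body presses on something with over 40 N, if the wrist force passes 120 N, or if a joint passes its speed limit or range.

## Working session

There is one attempt and no reset: what is moved stays moved. The work goes in short steps, Python scripts to look and compute and a tool call to move; the robot and the scene stay as the last step left them, time stands still between calls to the robot, and variables do not carry over. Pictures are saved under pics/ and viewed, and the job is handed in when it is done.

Besides the shell and the picture viewer there is one more tool, called after ">>>" by a JSON object that holds its "method" and its "body". apply_moves: Moves the arm, as the interface text tells. Shift numbers are shares of 0.05 m and turn numbers shares of 0.12 rad, none past 1 either way. Its arguments: {"type":"object","properties":{"plan":{"type":"string"}},"required":["plan"]}

```bash
ls; mkdir -p pics; python3 - <<'E'
from bench import ctrl
import cv2
print(ctrl.get_obs())
for n in ("side","top"):
    im=ctrl.camera(n); cv2.imwrite(f"pics/{n}0.png",im[:,:,::-1])
    c=ctrl.get_calibration(n); print(n,c)
    for t in ["jig","stop_top","stop_face","bar_long_mid","bar_short","clamp_lever","lever_knob","lever_axis","jar","tape","cutters","scribe","cup","glue"]:
        try:
            r=ctrl.recognise(n,t); print(t,[([round(float(v),4) for v in d["point"]],round(d["score"],2)) for d in r])
        except Exception as e: print(t,e)
print(ctrl.get_obs()["time_s"])
E
```

```text
pics
{'time_s': 0.0, 'q': array([ 1.06470696e+00,  1.81553338e-01,  1.60799939e+00, -2.68595162e-05,
        1.35380689e+00, -2.06298884e-01]), 'dq': array([ 1.13547200e-03,  9.60815115e-04,  3.05640300e-04,  1.41132715e-03,
        6.13402319e-05, -2.37069216e-04]), 'joint_efforts': array([ 3.15434263e-03, -4.44868898e+01, -3.51344633e+01,  7.00686451e-05,
        9.12512565e-03,  3.40246316e-06]), 'eef_pos': array([0.16953508, 0.54887978, 0.24138139]), 'eef_rot': array([-0.56879079,  0.5693276 ,  0.41916338, -0.42029177]), 'wrist_force': array([-0.39522184, -0.53018689,  0.06772876]), 'torque': array([-0.00078936,  0.00494162,  0.0161646 ]), 'opening': 0.9988022822453767}
side {'intrinsics': array([[517.91568354,   0.        , 277.22865237],
       [  0.        , 517.91568354, 214.74843118],
       [  0.        ,   0.        ,   1.        ]]), 'k1': -0.15074160549530732, 'R': array([[-0.98195914, -0.18886316,  0.00932488],
       [-0.13302597,  0.65491474, -0.7439024 ],
       [ 0.13438876, -0.73172221, -0.66822322]]), 't': array([0.50867874, 0.1201668 , 1.15482889])}
jig [([0.5489
[... 1493 characters left out ...]
07, 0.2163, 0.012], 0.76), ([0.4544, 0.2075, 0.0184], 0.61), ([0.5593, 0.2761, 0.019], 0.58), ([0.353, 0.2258, 0.0136], 0.49), ([0.5802, 0.1808, 0.0117], 0.46), ([0.5531, -0.0856, 0.0171], 0.19)]
bar_short []
clamp_lever [([0.705, -0.1992, 0.0164], 0.75)]
lever_knob [([0.5516, -0.0914, 0.018], 0.49)]
lever_axis [([0.5469, -0.0432, 0.0147], 0.97)]
jar [([0.6655, 0.3132, 0.0496], 0.69), ([0.551, -0.0897, 0.018], 0.43)]
tape [([0.5516, -0.3185, 0.0148], 0.82)]
cutters [([0.3832, 0.0469, 0.0081], 0.61), ([0.5527, -0.0923, 0.0189], 0.2)]
scribe [([0.3958, -0.2626, 0.0098], 0.43)]
cup [([0.7053, -0.1973, 0.0178], 0.52)]
glue [([0.3842, 0.0484, 0.0103], 0.68), ([0.6376, -0.3218, 0.0525], 0.49)]
1.5
```

View pictures.

View pics/side0.png

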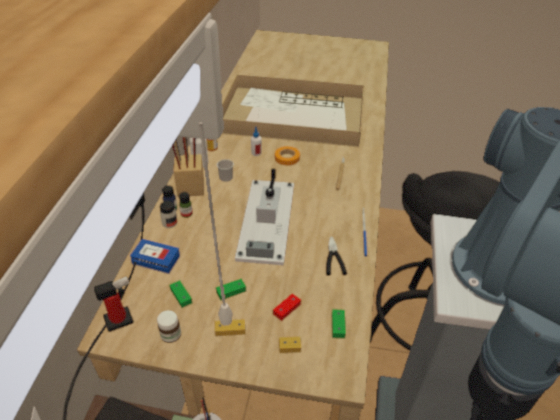

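View pics/top0.png

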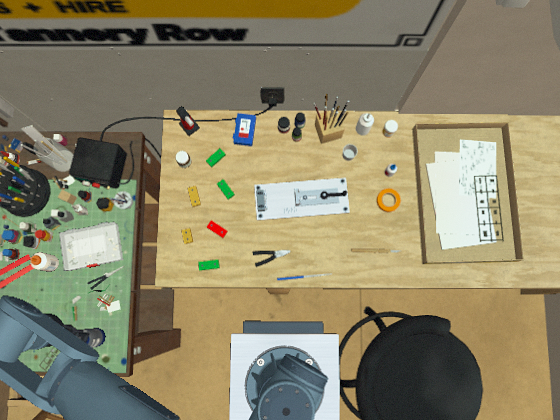

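```bash
python3 - <<'E'
from bench import ctrl
import cv2,numpy as np
a=cv2.imread("pics/top0.png");b=cv2.imread("pics/side0.png")
cv2.imwrite("pics/t_bar.png",cv2.resize(a[140:280,150:300],None,fx=5,fy=4.2,interpolation=cv2.INTER_CUBIC)[:600,:])
cv2.imwrite("pics/s_bar.png",cv2.resize(b[270:370,150:360],None,fx=3.8,fy=3.8,interpolation=cv2.INTER_CUBIC))
cv2.imwrite("pics/t_jig.png",cv2.resize(a[165:230,245:360],None,fx=6.5,fy=6.5,interpolation=cv2.INTER_CUBIC))
cv2.imwrite("pics/s_jig.png",cv2.resize(b[160:270,220:310],None,fx=5.4,fy=5.4,interpolation=cv2.INTER_CUBIC))
for n in("side","top"):
    c=ctrl.get_calibration(n); print(n,-c["R"].T@c["t"])
E
```

```text
side [0.36029103 0.86238562 0.85633248]
top [0.22071877 0.01596917 1.61523356]
```

View pics/t_bar.png

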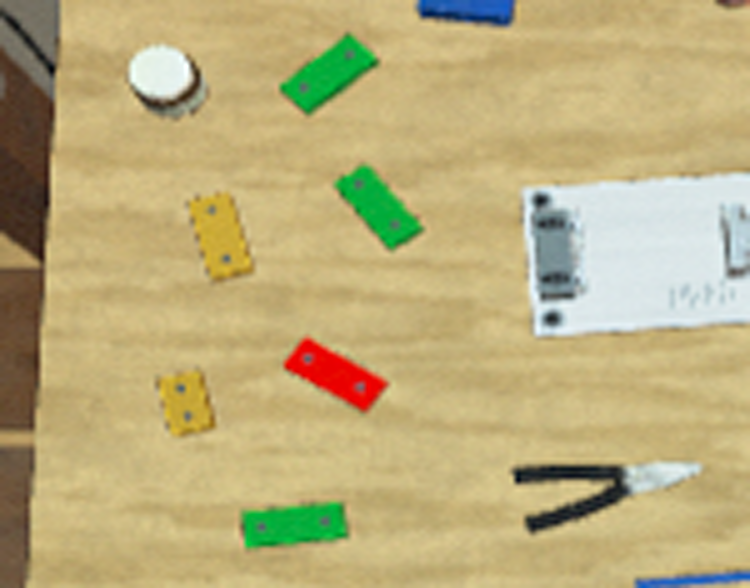

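View pics/s_bar.png

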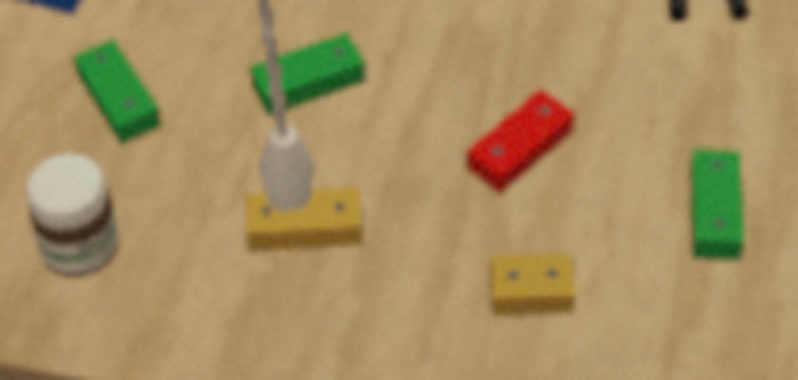

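View pics/t_jig.png

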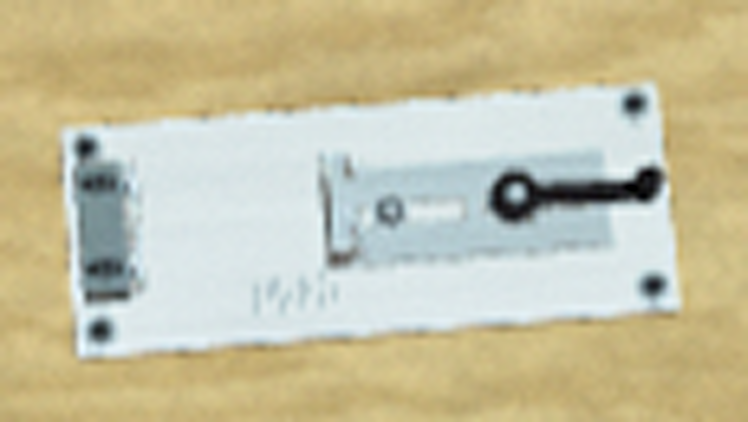

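View pics/s_jig.png

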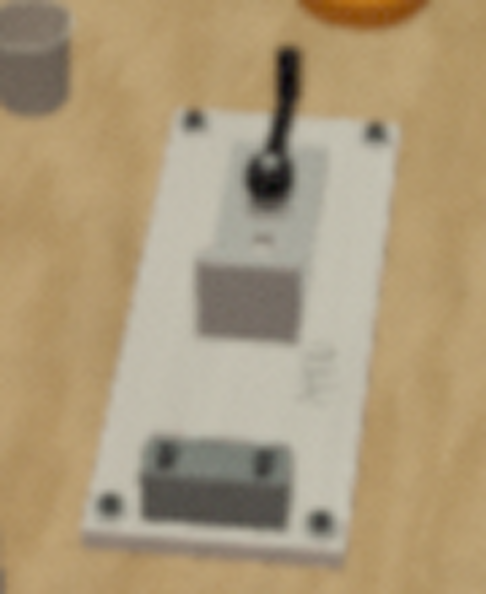

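```bash
cat > h.py <<'E'
import numpy as np, cv2
from bench import ctrl
from scipy.optimize import minimize
CAL={n:ctrl.get_calibration(n) for n in("side","top")}
def proj(n,X):
    c=CAL[n]; P=np.atleast_2d(X)@c["R"].T+c["t"]; s=P[:,:2]/P[:,2:]
    s=s*(1+c["k1"]*(s**2).sum(1,keepdims=True))
    return s@c["intrinsics"][:2,:2].T+c["intrinsics"][:2,2]
def back(n,uv,z):
    c=CAL[n]; K=c["intrinsics"]; d=(np.array(uv,float)-K[:2,2])/K[0,0]; s=d.copy()
    for _ in range(20): s=d/(1+c["k1"]*(s@s))
    r=c["R"].T@np.r_[s,1]; o=-c["R"].T@c["t"]
    return o+r*(z-o[2])/r[2]
def box(x,y,yaw,l,w,z0,z1):
    c,s=np.cos(yaw),np.sin(yaw)
    p=[(a*l/2,b*w/2,z) for a in(-1,1) for b in(-1,1) for z in(z0,z1)]
    p=np.array(p); return np.c_[x+c*p[:,0]-s*p[:,1],y+s*p[:,0]+c*p[:,1],p[:,2]]
S=8
def sil(n,X,win):
    x0,y0,x1,y1=win
    uv=(proj(n,X)-[x0,y0]+0.5)*S-0.5
    m=np.zeros(((y1-y0)*S,(x1-x0)*S),np.uint8)
    h=cv2.convexHull(uv.astype(np.float32))
    cv2.fillConvexPoly(m,np.round(h*16).astype(np.int32),255,shift=4)
    return cv2.resize(m,(x1-x0,y1-y0),interpolation=cv2.INTER_AREA)/255.
E
cat > fit1.py <<'E'
from h import *
I={n:cv2.imread(f"pics/{n}0.png") for n in("side","top")}
def soft(v,a,b): return np.clip((v-a)/(b-a),0,1)
# bar
def run(wins,maskf,dims,p0,lab,w=None):
    M={n:maskf(I[n][wn[1]:wn[3],wn[0]:wn[2]].astype(float)) for n,wn in wins.items()}
    def f(p):
        t=0
        for n,wn in wins.items():
            s=sil(n,box(p[0],p[1],p[2]*10,*dims),wn); ins,out=M[n]
            t+=(s*out+(1-s)*ins).sum()/ (2 if n=="x" else 1)
        return t
    best=None
    for k in range(3):
        r=minimize(f,p0,method="Nelder-Mead",options=dict(initial_simplex=np.array([p0]+[np.array(p0)+d for d in np.diag([.006,.006,.008])]),xatol=1e-5,fatol=1e-3)); p0=r.x
    print(lab,list(wins),"x %.4f y %.4f yaw %.4f"%(p0[0],p0[1],p0[2]*10),"loss",round(r.fun,1),"start",round(sum(m[0].sum() for m in M.values())))
    return p0
def brass(im):
    hsv=cv2.cvtColor(im.astype(np.uint8),cv2.COLOR_BGR2HSV).astype(float)
    m=soft(hsv[...,1],150,190); return m,1-m
def jigm(im):
    hsv=cv2.cvtColor(im.astype(np.uint8),cv2.COLOR_BGR2HSV).astype(float)
    white=soft(-hsv[...,1],-70,-40)*(hsv[...,2]>120); wood=soft(hsv[...,1],40,70)*(hsv[...,2]>120); return white,wood
bt=(180,178,210,212); bs=(208,312,250,340)
d=(0.06,0.026,0,0.018)
for w in ({"top":bt},{"side":bs},{"top":bt,"side":bs}): run(w,brass,d,[.682,.22,.02],"bar")
st=(176,224,200,248); ss=(272,332,306,354)
for w in ({"top":st},{"side":ss},{"top":st,"side":ss}): run(w,brass,(0.042,0.026,0,0.018),[.56,.28,.0],"short?")
jt=(248,172,356,224); js=(232,174,300,266)
for w in ({"top":jt},{"side":js},{"top":jt,"side":js}): run(w,jigm,(0.11,0.285,0,0.012),[.55,-.03,-.005],"jig")
E
python3 fit1.py
python3 - <<'E'
import cv2
a=cv2.imread("pics/top0.png")
cv2.imwrite("pics/t_l.png",cv2.resize(a[90:290,0:200],None,fx=3,fy=3,interpolation=cv2.INTER_CUBIC))
E
```

```text
bar ['top'] x 0.6820 y 0.2200 yaw 0.2000 loss 132.8 start 133
bar ['side'] x 0.6820 y 0.2200 yaw 0.2000 loss 200.0 start 200
bar ['top', 'side'] x 0.6820 y 0.2200 yaw 0.2000 loss 332.8 start 333
short? ['top'] x 0.5600 y 0.2800 yaw 0.0000 loss 95.5 start 96
short? ['side'] x 0.5600 y 0.2800 yaw 0.0000 loss 160.8 start 161
short? ['top', 'side'] x 0.5600 y 0.2800 yaw 0.0000 loss 256.3 start 256
jig ['top'] x 0.5574 y -0.0499 yaw 0.0862 loss 95.9 start 3132
jig ['side'] x 0.5551 y -0.0520 yaw 0.0864 loss 136.5 start 3078
jig ['top', 'side'] x 0.5561 y -0.0506 yaw 0.0873 loss 302.7 start 6210
```

View pics/t_l.png

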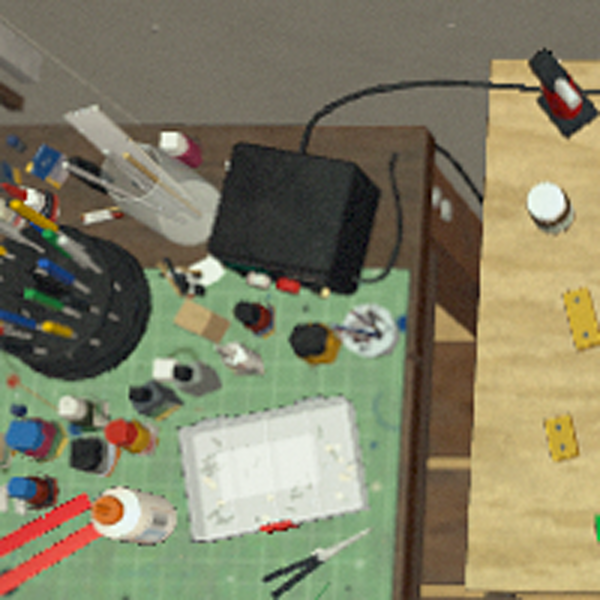

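```bash
python3 - <<'E'
s=open("fit1.py").read()
s=s.replace("[.682,.22,.02]","P0").replace("[.56,.28,.0]","P1").replace("# bar","P0=list(back('top',(193,196),.018)[:2])+[.02]; P1=list(back('top',(187,236),.018)[:2])+[.01]; print(P0,P1,back('side',(230,327),.012),back('side',(290,344),.012))")
open("fit1.py","w").write(s)
E
python3 fit1.py
python3 - <<'E'
from h import *
for f in(.3,.4,.45,.5,.55):
    o=-CAL["side"]["R"].T@CAL["side"]["t"]; e=back("side",(226,322),0.02); P=o+f*(e-o); print(f,P,proj("top",P))
E
```

```text
[np.float64(0.5601941468205325), np.float64(0.28124908146425087), 0.02] [np.float64(0.43686847723222516), np.float64(0.2949844077089504), 0.01] [0.55888539 0.28250884 0.012     ] [0.43571378 0.29842435 0.012     ]
bar ['top'] x 0.5629 y 0.2808 yaw 0.2868 loss 55.7 start 133
bar ['side'] x 0.5601 y 0.2796 yaw 0.2942 loss 294.9 start 200
bar ['top', 'side'] x 0.5612 y 0.2802 yaw 0.2956 loss 351.9 start 333
short? ['top'] x 0.4388 y 0.2968 yaw 0.2502 loss 45.0 start 96
short? ['side'] x 0.4340 y 0.3146 yaw 0.1659 loss 164.0 start 161
short? ['top', 'side'] x 0.4382 y 0.2967 yaw 0.1932 loss 253.6 start 256
jig ['top'] x 0.5574 y -0.0499 yaw 0.0862 loss 95.9 start 3132
jig ['side'] x 0.5551 y -0.0520 yaw 0.0864 loss 136.5 start 3078
jig ['top', 'side'] x 0.5561 y -0.0506 yaw 0.0873 loss 302.7 start 6210
0.3 [0.42253575 0.68704636 0.60543273] [[-62.89969894 201.26938699]]
0.4 [0.443284   0.62859994 0.52179949] [[-10.38823572 199.64220224]]
0.45 [0.45365812 0.59937673 0.47998286] [[ 13.19929764 198.91623263]]
0.5 [0.46403224 0.57015352 0.43816624] [[ 35.22214877 198.24108506]]
0.55 [0.47440636 0.54093032 0.39634961] [[ 55.82032247 197.61189138]]
```

```bash
python3 - <<'E'
import cv2
for n,pts in (("side",[(240,324),(235,331),(260,330),(230,340),(205,327),(290,342),(290,350),(310,345)]),("top",[(193,193),(194,200),(183,200),(205,196),(187,234),(197,240)])):
    im=cv2.imread(f"pics/{n}0.png"); h=cv2.cvtColor(im,cv2.COLOR_BGR2HSV)
    print(n,[(p,h[p[1],p[0]].tolist(),im[p[1],p[0]].tolist()) for p in pts])
E
sed -i 's/m=soft(hsv\[...,1\],150,190)/m=soft(im[...,2]-im[...,0],*TH)/; s/^# bar//' fit1.py
cat > fit2.py <<'E'
exec(open("fit1.py").read().split("st=(176")[0].replace("for w in","pass\nfor w in").split("for w in")[0])
for nm,win,th in (("top",bt,(85,120)),("side",bs,(85,120))):
    TH=th
    im=I[nm][win[1]:win[3],win[0]:win[2]]
    print((brass(im.astype(float))[0]*9).astype(int))
E
python3 fit2.py | sed 's/ //g' | head -70
```

```text
side [((240, 324), [21, 137, 147], [68, 122, 147]), ((235, 331), [19, 188, 126], [33, 92, 126]), ((260, 330), [19, 99, 183], [112, 156, 183]), ((230, 340), [19, 110, 176], [100, 147, 176]), ((205, 327), [18, 99, 177], [108, 150, 177]), ((290, 342), [22, 169, 172], [58, 142, 172]), ((290, 350), [18, 183, 120], [34, 86, 120]), ((310, 345), [19, 94, 184], [116, 159, 184])]
top [((193, 193), [23, 181, 204], [59, 171, 204]), ((194, 200), [23, 168, 188], [64, 160, 188]), ((183, 200), [21, 110, 194], [110, 168, 194]), ((205, 196), [22, 93, 204], [130, 184, 204]), ((187, 234), [23, 181, 199], [58, 168, 199]), ((197, 240), [22, 93, 203], [129, 183, 203])]
[np.float64(0.5601941468205325),np.float64(0.28124908146425087),0.02][np.float64(0.43686847723222516),np.float64(0.2949844077089504),0.01][0.558885390.282508840.012][0.435713780.298424350.012]
[[000...000]
[000...000]
[000...000]
...
[000...000]
[000...000]
[000...000]]
[[000...000]
[000...000]
[000...000]
...
[000...000]
[000...000]
[000...000]]
```

```bash
cat > fit2.py <<'E'
src=open("fit1.py").read().split("st=(176")[0].split("for w in")[0]
exec(src)
def brass(im):
    hsv=cv2.cvtColor(im.astype(np.uint8),cv2.COLOR_BGR2HSV).astype(float)
    m=soft(hsv[...,1],105,160); ig=cv2.dilate((hsv[...,1]<72).astype(np.uint8),np.ones((3,3)))
    return m*(1-ig),(1-m)*(1-ig)
d=(0.06,0.026,0,0.018)
for w in ({"top":bt},{"side":bs},{"top":bt,"side":bs}): run(w,brass,d,[P0[0],P0[1],.029],"bar")
st=(176,224,200,248); ss=(272,332,306,354)
for w in ({"top":st},{"side":ss},{"top":st,"side":ss}): run(w,brass,(0.042,0.026,0,0.018),P1,"short")
run({"top":st},brass,(0.06,0.026,0,0.018),P1,"short as 60mm")
run({"top":bt},brass,(0.042,0.026,0,0.018),[P0[0],P0[1],.029],"long as 42mm")
E
python3 fit2.py
```

```text
[np.float64(0.5601941468205325), np.float64(0.28124908146425087), 0.02] [np.float64(0.43686847723222516), np.float64(0.2949844077089504), 0.01] [0.55888539 0.28250884 0.012     ] [0.43571378 0.29842435 0.012     ]
bar ['top'] x 0.5625 y 0.2804 yaw 0.2828 loss 22.0 start 167
bar ['side'] x 0.5603 y 0.2806 yaw 0.2721 loss 66.7 start 412
bar ['top', 'side'] x 0.5610 y 0.2805 yaw 0.2641 loss 93.5 start 579
short ['top'] x 0.4393 y 0.2969 yaw 0.2482 loss 15.3 start 115
short ['side'] x 0.4370 y 0.2971 yaw 0.1913 loss 58.7 start 347
short ['top', 'side'] x 0.4376 y 0.2969 yaw 0.2318 loss 82.1 start 462
short as 60mm ['top'] x 0.4298 y 0.2948 yaw 0.2285 loss 59.8 start 115
long as 42mm ['top'] x 0.5690 y 0.2823 yaw 0.2649 loss 54.4 start 167
```

```bash
cat >> h.py <<'E'
JIG=np.array([0.5562,-0.0508,0.0865])
def toj(P):
    c,s=np.cos(JIG[2]),np.sin(JIG[2]); d=np.asarray(P)[:2]-JIG[:2]; return np.r_[c*d[0]+s*d[1],-s*d[0]+c*d[1],np.asarray(P)[2:]]
def tow(p):
    c,s=np.cos(JIG[2]),np.sin(JIG[2]); return np.r_[JIG[0]+c*p[0]-s*p[1],JIG[1]+s*p[0]+c*p[1],p[2:]]
E
python3 - <<'E'
from h import *
for n,sc,off in(("top",6.5,(245,165)),("side",5.4,(220,160))):
    a=cv2.imread(f"pics/{n}0.png")
    im=cv2.resize(a[off[1]:off[1]+(65 if n=="top" else 110),off[0]:off[0]+(115 if n=="top" else 90)],None,fx=sc,fy=sc,interpolation=cv2.INTER_CUBIC)
    def seg(P,col):
        uv=(proj(n,np.array([tow(np.array(p)) for p in P]))-off+.5)*sc-.5
        for i in range(len(uv)-1): cv2.line(im,tuple(np.round(uv[i]).astype(int)),tuple(np.round(uv[i+1]).astype(int)),col,1)
    b=.012
    seg([(-.055,-.1425,b),(.055,-.1425,b),(.055,.1425,b),(-.055,.1425,b),(-.055,-.1425,b)],(0,0,255))
    for y,col in((.0955,(255,0,0)),(.1035,(0,160,0)),(.1115,(0,0,255))): seg([(-.031,y,.042),(.031,y,.042)],col); 
    for y,col in((.0125,(255,0,0)),(.0225,(0,160,0)),(.0325,(0,0,255))): seg([(-.023,y,b),(-.023,y,.057),(.023,y,.057),(.023,y,b),(-.023,y,b)],col)
    seg([(0,-.0675,.05),(0,-.1275,.05)],(255,0,255))
    seg([(0,-.1275,.04),(0,-.1275,.062)],(255,0,255))
    cv2.imwrite(f"pics/ov_{n}.png",im)
E
```

```text
(no output)
```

View pics/ov_top.png

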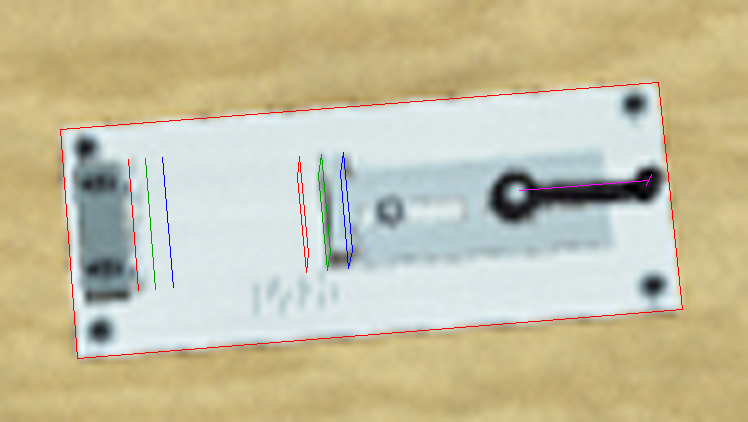

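View pics/ov_side.png

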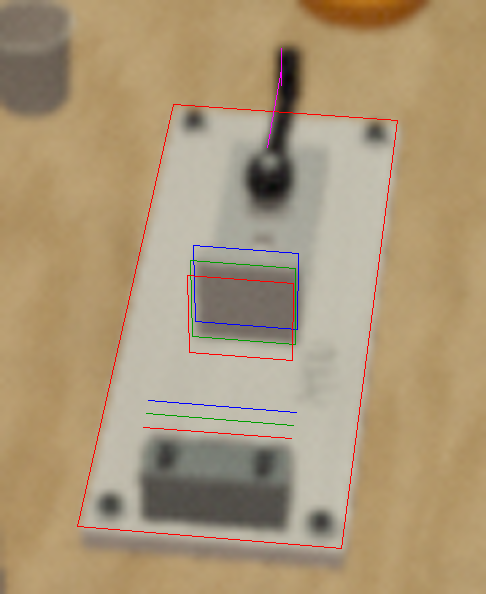

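```bash
cat >> h.py <<'E'
from scipy.spatial.transform import Rotation as Ro
def pose(): 
    o=ctrl.get_obs(); q=o["eef_rot"]; return o,np.array(o["eef_pos"]),Ro.from_quat([q[1],q[2],q[3],q[0]])
def downR(a): # tool x at yaw a, tool y down
    x=np.array([np.cos(a),np.sin(a),0]); y=np.array([0,0,-1.]); return Ro.from_matrix(np.c_[x,y,np.cross(x,y)])
def st():
    o,p,R=pose(); M=R.as_matrix()
    print("t %.2f"%o["time_s"],"p",p.round(4),"xyaw %.3f"%np.arctan2(M[1,0],M[0,0]),"ydir",M[:,1].round(3),"F",np.round(o["wrist_force"],2),"T",np.round(o["torque"],2),"open %.3f"%o["opening"],"q",np.round(o["q"],2))
E
python3 - <<'E'
from h import *
st(); print(ctrl.tcp_to_tips); o,p,R=pose(); print(R.as_matrix().round(3))
E
```

```text
t 1.50 p [0.1698 0.5494 0.2423] xyaw 1.271 ydir [-0.  0. -1.] F [-0.29 -0.26 -0.1 ] T [ 0.04 -0.05  0.01] open 1.003 q [ 1.06  0.18  1.61  0.    1.35 -0.21]
0.011
[[ 0.295 -0.    -0.955]
 [ 0.955  0.     0.295]
 [ 0.    -1.     0.   ]]
```

```bash
cat >> h.py <<'E'
def plan(P,yaw,N,claw,start=None,nd=2):
    """rows from measured (or given (pos,yaw)) pose to target; prints share rows"""
    o,p,R=pose(); M=R.as_matrix(); a=np.arctan2(M[1,0],M[0,0])
    if start is not None: p,a=np.array(start[0]),start[1]
    cur=p.copy(); ca=a; rows=[]
    for i in range(N):
        tgt=cur+(np.array(P)-cur)/(N-i); ta=ca+(yaw-ca)/(N-i)
        s=np.round(downR(ca).inv().apply(tgt-cur)/.05,nd); w=np.round(-(ta-ca)/.12,nd)
        if max(abs(s).max(),abs(w))>1: print("TOO BIG",i,s,w)
        cur=cur+downR(ca).apply(s*.05); ca=ca-w*.12
        rows.append("%g %g %g 0 %g 0 %g"%(*s,w,claw))
    for k in range(0,N,5): print("; ".join(rows[k:k+5]))
    print("end",cur.round(4),round(ca,4)); return cur,ca
E
python3 - <<'E'
from h import *
st(); plan([.561,.2805,.10],1.843,11+4,.5)
E
```

```text
t 1.50 p [0.1698 0.5494 0.2423] xyaw 1.271 ydir [-0.  0. -1.] F [-0.29 -0.26 -0.1 ] T [ 0.04 -0.05  0.01] open 1.003 q [ 1.06  0.18  1.61  0.    1.35 -0.21]
-0.19 0.19 -0.6 0 -0.32 0 0.5; -0.21 0.19 -0.6 0 -0.32 0 0.5; -0.23 0.19 -0.59 0 -0.32 0 0.5; -0.26 0.19 -0.58 0 -0.32 0 0.5; -0.28 0.19 -0.57 0 -0.32 0 0.5
-0.3 0.19 -0.56 0 -0.32 0 0.5; -0.32 0.19 -0.54 0 -0.32 0 0.5; -0.34 0.19 -0.53 0 -0.32 0 0.5; -0.36 0.19 -0.52 0 -0.32 0 0.5; -0.38 0.19 -0.5 0 -0.31 0 0.5
-0.4 0.19 -0.49 0 -0.32 0 0.5; -0.42 0.19 -0.48 0 -0.31 0 0.5; -0.44 0.19 -0.46 0 -0.32 0 0.5; -0.46 0.19 -0.44 0 -0.31 0 0.5; -0.47 0.19 -0.42 0 -0.32 0 0.5
end [0.561  0.2803 0.0998] 1.8434
```

>>> {"method": "apply_moves", "body": {"plan": "-0.19 0.19 -0.6 0 -0.32 0 0.5; -0.21 0.19 -0.6 0 -0.32 0 0.5; -0.23 0.19 -0.59 0 -0.32 0 0.5; -0.26 0.19 -0.58 0 -0.32 0 0.5; -0.28 0.19 -0.57 0 -0.32 0 0.5"}}

```text
time_s: 2.0
eef_pos: [0.3013, 0.4589, 0.1945]
eef_rot: [0.526, -0.526, -0.473, 0.473]
wrist_force: [0.3, 0.0, -0.5]
opening: 0.498
```

>>> {"method": "apply_moves", "body": {"plan": "-0.3 0.19 -0.56 0 -0.32 0 0.5; -0.32 0.19 -0.54 0 -0.32 0 0.5; -0.34 0.19 -0.53 0 -0.32 0 0.5; -0.36 0.19 -0.52 0 -0.32 0 0.5; -0.38 0.19 -0.5 0 -0.31 0 0.5"}}

```text
time_s: 2.5
eef_pos: [0.4315, 0.3697, 0.147]
eef_rot: [-0.478, 0.478, 0.521, -0.521]
wrist_force: [-0.1, -0.7, 0.2]
opening: 0.502
```

>>> {"method": "apply_moves", "body": {"plan": "-0.4 0.19 -0.49 0 -0.32 0 0.5; -0.42 0.19 -0.48 0 -0.31 0 0.5; -0.44 0.19 -0.46 0 -0.32 0 0.5; -0.46 0.19 -0.44 0 -0.31 0 0.5; -0.47 0.19 -0.42 0 -0.32 0 0.5"}}

```text
time_s: 3.0
eef_pos: [0.5621, 0.2794, 0.0994]
eef_rot: [-0.427, 0.427, 0.564, -0.564]
wrist_force: [-0.4, 0.4, -0.3]
opening: 0.497
```

>>> {"method": "apply_moves", "body": {"plan": "0 0.3 0 0 0 0 0.5; 0 0.3 0 0 0 0 0.5; 0 0.3 0 0 0 0 0.5; 0 0.2 0 0 0 0 0.5; 0 0.1 0 0 0 0 0.5"}}

```text
time_s: 3.5
eef_pos: [0.5594, 0.2808, 0.0381]
eef_rot: [0.428, -0.427, -0.563, 0.564]
wrist_force: [0.3, 0.9, 0.7]
opening: 0.499
```

```bash
python3 - <<'E'
from h import *
st()
for n,w in(("side",(180,270,320,370)),("top",(150,160,250,240))):
    im=ctrl.camera(n)[:,:,::-1]; cv2.imwrite(f"pics/{n}1.png",im); c=np.ascontiguousarray(im[w[1]:w[3],w[0]:w[2]])
    cv2.imwrite(f"pics/{n}1c.png",cv2.resize(c,None,fx=5.5,fy=5.5,interpolation=cv2.INTER_CUBIC))
E
```

```text
t 3.50 p [0.5594 0.2808 0.0381] xyaw 1.845 ydir [-0.002 -0.001 -1.   ] F [0.27 0.87 0.71] T [-0.01  0.02 -0.04] open 0.499 q [ 0.28  0.54  1.59  0.    1.02 -1.57]
```

View pics/side1c.png

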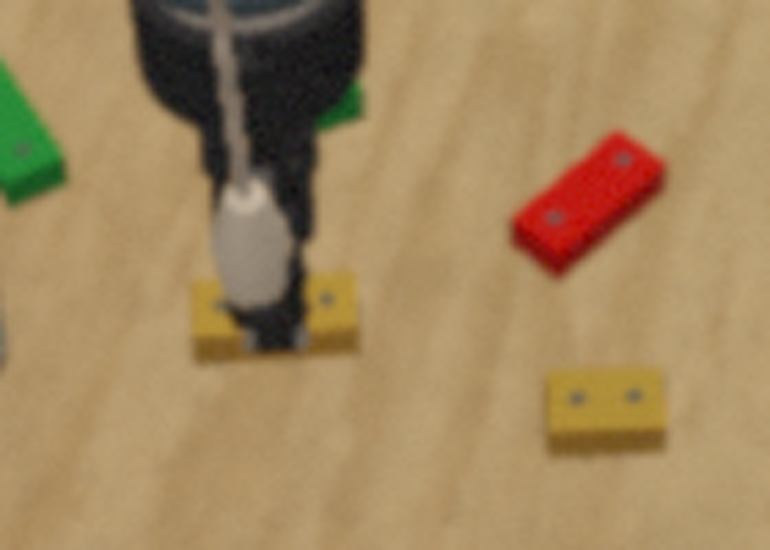

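View pics/top1c.png

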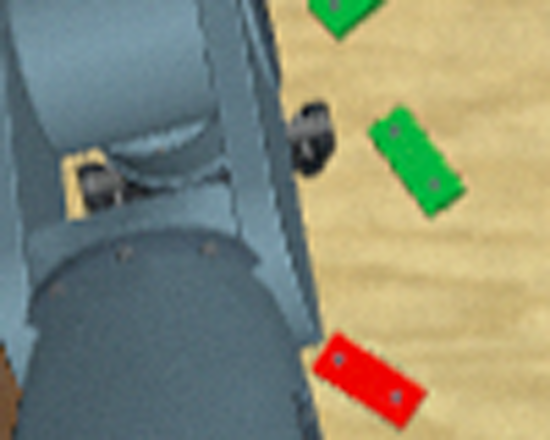

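>>> {"method": "apply_moves", "body": {"plan": "0 0.1 0 0 0 0 0.5; 0 0.1 0 0 0 0 0.5; 0 0.08 0 0 0 0 0.5; 0 0.06 0 0 0 0 0.5; 0 0 0 0 0 0 0.5"}}

```text
time_s: 4.1
eef_pos: [0.5607, 0.2802, 0.0222]
eef_rot: [0.428, -0.427, -0.563, 0.564]
wrist_force: [0.1, -0.2, 0.3]
opening: 0.504
```

>>> {"method": "apply_moves", "body": {"plan": "0 0.04 0 0 0 0 0.5; 0 0.04 0 0 0 0 0.5; 0 0.02 0 0 0 0 0.35; 0 0 0 0 0 0 0.2; 0 0 0 0 0 0 0.2"}}

```text
time_s: 4.6
eef_pos: [0.5611, 0.2803, 0.0178]
eef_rot: [-0.427, 0.427, 0.563, -0.563]
wrist_force: [-0.3, -0.1, -0.3]
opening: 0.281
```

>>> {"method": "apply_moves", "body": {"plan": "0 0 0 0 0 0 0.1; 0 0 0 0 0 0 0.1; 0 0 0 0 0 0 0.1; 0 -0.1 0 0 0 0 0.1; 0 -0.2 0 0 0 0 0.1"}}

```text
time_s: 5.1
eef_pos: [0.5598, 0.28, 0.032]
eef_rot: [0.428, -0.427, -0.563, 0.564]
wrist_force: [-0.1, -0.4, -2.6]
opening: 0.281
```

```bash
python3 - <<'E'
from h import *
st(); T=tow(np.array([0,.067,.12])); print(T)
o,p,R=pose(); a=1.843
c,ca=plan([.560,.272,.12],1.70,5,.1)
plan(T,JIG[2],15,.1,start=(c,ca))
E
```

```text
t 5.10 p [0.5598 0.28   0.032 ] xyaw 1.843 ydir [-0.003 -0.001 -1.   ] F [-0.14 -0.35 -2.61] T [ 0.03  0.02 -0.  ] open 0.281 q [ 0.27  0.55  1.59  0.    1.01 -1.57]
[0.55041172 0.0159495  0.12      ]
-0.03 -0.35 0.01 0 0.24 0 0.1; -0.03 -0.35 0.01 0 0.24 0 0.1; -0.03 -0.35 0 0 0.24 0 0.1; -0.03 -0.36 0.01 0 0.24 0 0.1; -0.04 -0.35 -0 0 0.24 0 0.1
end [0.56   0.2719 0.12  ] 1.6994
-0.34 -0 0.06 0 0.9 0 0.1; -0.34 -0 0.02 0 0.9 0 0.1; -0.34 -0 -0.02 0 0.9 0 0.1; -0.34 -0 -0.05 0 0.9 0 0.1; -0.33 -0 -0.09 0 0.89 0 0.1
-0.32 -0 -0.12 0 0.9 0 0.1; -0.3 -0 -0.16 0 0.89 0 0.1; -0.28 -0 -0.19 0 0.9 0 0.1; -0.26 -0 -0.22 0 0.89 0 0.1; -0.24 -0 -0.25 0 0.9 0 0.1
-0.21 -0 -0.27 0 0.89 0 0.1; -0.18 -0 -0.29 0 0.9 0 0.1; -0.15 -0 -0.31 0 0.89 0 0.1; -0.11 -0 -0.32 0 0.9 0 0.1; -0.08 -0 -0.33 0 0.89 0 0.1
end [0.5503 0.0158 0.12  ] 0.0866
```

>>> {"method": "apply_moves", "body": {"plan": "-0.03 -0.35 0.01 0 0.24 0 0.1; -0.03 -0.35 0.01 0 0.24 0 0.1; -0.03 -0.35 0 0 0.24 0 0.1; -0.03 -0.36 0.01 0 0.24 0 0.1; -0.04 -0.35 0 0 0.24 0 0.1"}}

```text
time_s: 5.6
eef_pos: [0.5616, 0.2721, 0.1234]
eef_rot: [-0.467, 0.468, 0.531, -0.53]
wrist_force: [0.0, 0.0, -2.0]
opening: 0.279
```

>>> {"method": "apply_moves", "body": {"plan": "-0.34 0 0.06 0 0.9 0 0.1; -0.34 0 0.02 0 0.9 0 0.1; -0.34 0 -0.02 0 0.9 0 0.1; -0.34 0 -0.05 0 0.9 0 0.1; -0.33 0 -0.09 0 0.89 0 0.1"}}

```text
time_s: 6.1
eef_pos: [0.5582, 0.1859, 0.1226]
eef_rot: [-0.592, 0.593, 0.387, -0.385]
wrist_force: [0.8, -0.7, -3.1]
opening: 0.284
```

>>> {"method": "apply_moves", "body": {"plan": "-0.32 0 -0.12 0 0.9 0 0.1; -0.3 0 -0.16 0 0.89 0 0.1; -0.28 0 -0.19 0 0.9 0 0.1; -0.26 0 -0.22 0 0.89 0 0.1; -0.24 0 -0.25 0 0.9 0 0.1"}}

```text
time_s: 6.6
eef_pos: [0.5553, 0.1005, 0.1226]
eef_rot: [-0.673, 0.674, 0.215, -0.214]
wrist_force: [0.0, 0.6, -2.5]
opening: 0.285
```

>>> {"method": "apply_moves", "body": {"plan": "-0.21 0 -0.27 0 0.89 0 0.1; -0.18 0 -0.29 0 0.9 0 0.1; -0.15 0 -0.31 0 0.89 0 0.1; -0.11 0 -0.32 0 0.9 0 0.1; -0.08 0 -0.33 0 0.89 0 0.1"}}

```text
time_s: 7.1
eef_pos: [0.552, 0.0152, 0.1226]
eef_rot: [-0.706, 0.707, 0.029, -0.028]
wrist_force: [0.3, -0.3, -2.1]
opening: 0.284
```

```bash
python3 - <<'E'
from h import *
st()
for n,w in(("side",(200,130,330,270)),("top",(240,160,360,240))):
    im=ctrl.camera(n)[:,:,::-1]; cv2.imwrite(f"pics/{n}2.png",im); c=np.ascontiguousarray(im[w[1]:w[3],w[0]:w[2]])
    cv2.imwrite(f"pics/{n}2c.png",cv2.resize(c,None,fx=4.2,fy=4.2,interpolation=cv2.INTER_CUBIC))
o,p,R=pose(); print(toj(p))
E
```

```text
t 7.10 p [0.552  0.0152 0.1226] xyaw 0.081 ydir [ 0.002 -0.    -1.   ] F [ 0.28 -0.29 -2.1 ] T [-0.05 -0.01 -0.04] open 0.284 q [-0.19  0.27  1.76  0.    1.11 -0.27]
[0.00160672 0.06498019 0.12253971]
```

View pics/side2c.png

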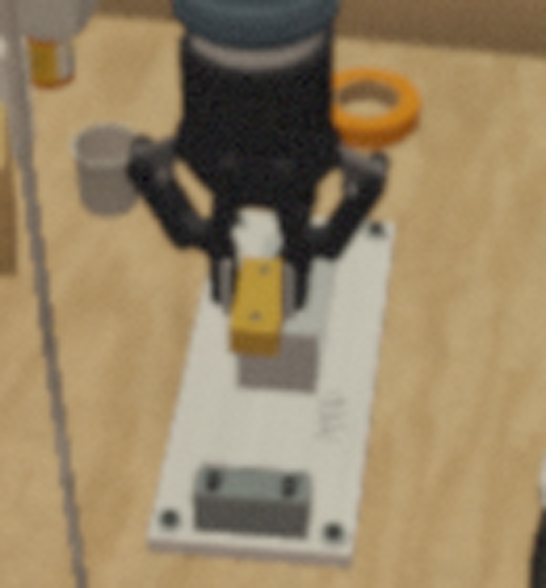

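View pics/top2c.png

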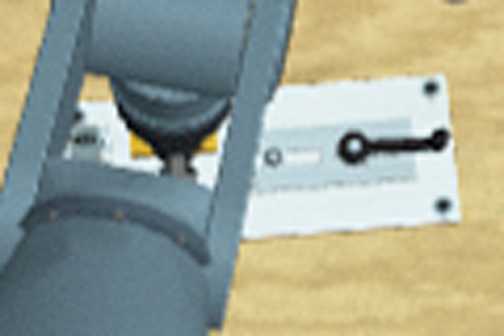

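```bash
cat > fitbar.py <<'E'
from h import *
import sys
def soft(v,a,b): return np.clip((v-a)/(b-a),0,1)
def fitbar(wins,z0,p0):
    M={}
    for n,(fn,w) in wins.items():
        im=cv2.imread(fn)[w[1]:w[3],w[0]:w[2]]; h=cv2.cvtColor(im,cv2.COLOR_BGR2HSV).astype(float)
        m=soft(h[...,1],100,150)*((h[...,0]>13)&(h[...,0]<30)); ig=cv2.dilate((h[...,2]<75).astype(np.uint8),np.ones((3,3)))
        ig=ig*(m<.5); M[n]=(m,(1-m)*(1-ig))
    p=np.array([p0[0],p0[1],p0[2]/10])
    def f(p): return sum(((lambda s:(s*M[n][1]+(1-s)*M[n][0]).sum())(sil(n,box(p[0],p[1],p[2]*10,.06,.026,z0,z0+.018),w))) for n,(fn,w) in wins.items())
    for _ in range(3):
        r=minimize(f,p,method="Nelder-Mead",options=dict(initial_simplex=np.array([p]+[p+d for d in np.diag([.004,.004,.005])]),xatol=1e-5,fatol=1e-3)); p=r.x
    print(list(wins),"bar world",p[:2].round(4),"yaw",round(p[2]*10,4),"jig",toj(np.r_[p[:2],z0]).round(4),"yaw rel jig y %.3f"%(p[2]*10-np.pi/2-JIG[2]),"loss",round(r.fun,1),"mask",round(sum(m[0].sum() for m in M.values())))
E
python3 - <<'E'
from fitbar import *
# side window around bar in pic: crop /4.2+(200,130)
fitbar({"side":("pics/side2.png",(246,186,280,220))},.1048,[.552,.0152,np.pi/2+.08])
E
```

```text
['side'] bar world [0.5533 0.0163] yaw 1.7766 jig [0.0029 0.0671 0.1048] yaw rel jig y 0.119 loss 37.5 mask 247
```

```bash
python3 - <<'E'
from h import *
plan(tow(np.array([-.0005,.0665,.038])),JIG[2],5,.1)
E
```

```text
-0.01 0.34 0.01 0 -0.01 0 0.1; -0.01 0.34 0.01 0 -0.01 0 0.1; -0.01 0.34 0 0 -0.01 0 0.1; -0.01 0.34 0.01 0 -0.01 0 0.1; -0 0.33 0 0 -0 0 0.1
end [0.5501 0.0154 0.038 ] 0.0862
```

>>> {"method": "apply_moves", "body": {"plan": "-0.01 0.4 0.01 0 -0.01 0 0.1; -0.01 0.4 0.01 0 -0.01 0 0.1; -0.01 0.4 0 0 -0.01 0 0.1; -0.01 0.3 0.01 0 -0.01 0 0.1; 0 0.19 0 0 0 0 0.1"}}

```text
time_s: 7.7
eef_pos: [0.549, 0.0179, 0.0357]
eef_rot: [0.706, -0.706, -0.032, 0.033]
wrist_force: [-0.4, 0.5, -2.3]
opening: 0.288
```

>>> {"method": "apply_moves", "body": {"plan": "0 0.02 0 0 0 0 0.1; 0 0.02 0 0 0 0 0.1; 0 0.02 0 0 0 0 0.1; 0 0.02 0 0 0 0 0.1; 0 0.02 0 0 0 0 0.1"}}

```text
time_s: 8.2
eef_pos: [0.5498, 0.0173, 0.0318]
eef_rot: [-0.706, 0.706, 0.033, -0.032]
wrist_force: [-0.5, -0.4, -2.2]
opening: 0.285
```

```bash
python3 - <<'E'
from h import *
st();o,p,R=pose(); print(toj(p))
E
```

```text
t 8.20 p [0.5498 0.0173 0.0318] xyaw 0.091 ydir [ 0.001 -0.    -1.   ] F [-0.54 -0.41 -2.21] T [-0.01 -0.03 -0.02] open 0.285 q [-0.18  0.41  1.8   0.    0.93 -0.28]
[-0.00045086  0.06841865  0.03178812]
```

>>> {"method": "apply_moves", "body": {"plan": "0 0.01 0 0 0.03 0 0.1; 0 0.01 0 0 0 0 0.1; 0 0.01 0 0 0 0 0.1; 0 0 0 0 0 0 0.1; 0 0 0 0 0 0 0.1"}}

```text
time_s: 8.7
eef_pos: [0.5495, 0.0174, 0.0298]
eef_rot: [-0.706, 0.706, 0.031, -0.031]
wrist_force: [1.1, -0.2, -1.1]
opening: 0.278
```

>>> {"method": "apply_moves", "body": {"plan": "0 0.01 0 0 0 0 0.1; 0 0 0 0 0 0 0.3; 0 0 0 0 0 0 0.45; 0 0 0 0 0 0 0.5; 0 0 0 0 0 0 0.5"}}

```text
time_s: 9.2
eef_pos: [0.5496, 0.0174, 0.0294]
eef_rot: [-0.706, 0.706, 0.031, -0.031]
wrist_force: [0.4, 0.7, 0.6]
opening: 0.498
```

```bash
python3 - <<'E'
from h import *
st();o,p,R=pose(); print(toj(p))
for y in(-.012,): print(tow(np.array([0,y,.15])))
plan(np.r_[p[:2],.15],JIG[2],5,.5)
E
```

```text
t 9.20 p [0.5496 0.0174 0.0294] xyaw 0.088 ydir [ 0. -0. -1.] F [0.45 0.66 0.64] T [-0.01  0.02  0.  ] open 0.498 q [-0.18  0.42  1.8  -0.    0.93 -0.27]
[-0.00069726  0.06846983  0.02936722]
[ 0.55723671 -0.06275513  0.15      ]
0 -0.48 0 0 0 0 0.5; 0 -0.48 0 0 0 0 0.5; 0 -0.48 0 0 0 0 0.5; 0 -0.49 0 0 0.01 0 0.5; 0 -0.48 0 0 0 0 0.5
end [0.5496 0.0174 0.1499] 0.0866
```

>>> {"method": "apply_moves", "body": {"plan": "0 -0.2 0 0 0 0 0.5; 0 -0.4 0 0 0 0 0.5; 0 -0.5 0 0 0 0 0.5; 0 -0.4 -0.3 0 0 0 0.2; 0 -0.3 -0.6 0 0 0 0"}}

```text
time_s: 9.7
eef_pos: [0.5539, -0.0265, 0.1216]
eef_rot: [-0.706, 0.706, 0.033, -0.031]
wrist_force: [0.1, -1.1, -0.2]
opening: 0.169
```

>>> {"method": "apply_moves", "body": {"plan": "0 0 -0.6 0 0 0 0; 0 0 -0.5 0 0 0 0; 0 0 0 0 0 0 0; 0 0 0 0 0 0 0; 0 0 0 0 0 0 0"}}

```text
time_s: 10.2
eef_pos: [0.558, -0.0813, 0.1194]
eef_rot: [0.707, -0.706, -0.031, 0.031]
wrist_force: [-0.2, -0.2, 0.0]
opening: 0.0
```

```bash
python3 - <<'E'
from fitbar import *
st();o,p,R=pose(); print(toj(p))
for n,w in(("side",(200,150,330,270)),("top",(240,160,360,240))):
    im=ctrl.camera(n)[:,:,::-1]; cv2.imwrite(f"pics/{n}3.png",im); c=np.ascontiguousarray(im[w[1]:w[3],w[0]:w[2]])
    cv2.imwrite(f"pics/{n}3c.png",cv2.resize(c,None,fx=5,fy=5,interpolation=cv2.INTER_CUBIC))
fitbar({"side":("pics/side3.png",(246,210,290,250))},.012,[.5495,.0175,np.pi/2+.08])
E
```

```text
t 10.20 p [ 0.558  -0.0813  0.1194] xyaw 0.088 ydir [-0.  0. -1.] F [-0.2  -0.23  0.02] T [ 0.01 -0.02  0.01] open 0.000 q [-0.36  0.3   1.73  0.    1.11 -0.44]
[-0.00088444 -0.03057373  0.11938288]
['side'] bar world [0.5487 0.0165] yaw 1.7736 jig [-0.0017  0.0677  0.012 ] yaw rel jig y 0.116 loss 99.2 mask 181
```

View pics/side3c.png

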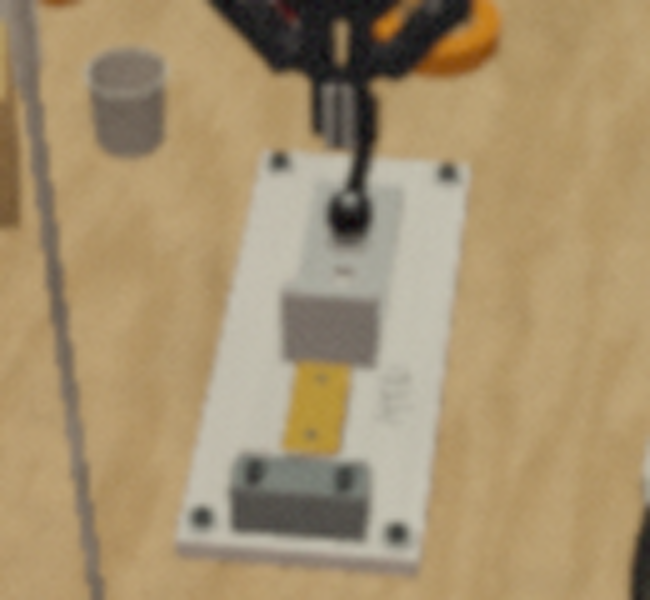

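View pics/top3c.png

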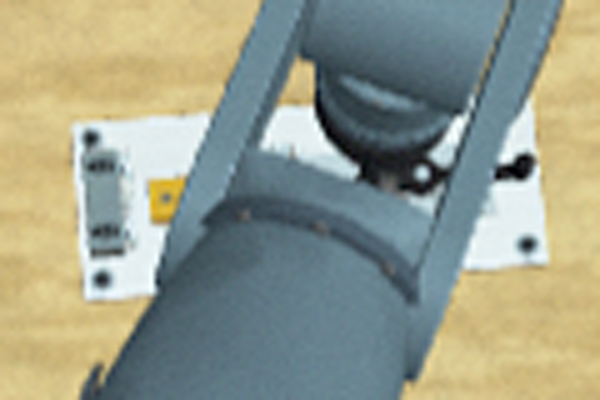

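```bash
python3 - <<'E'
from h import *
o,p,R=pose()
M=R.as_matrix()
for d in(0,.008,.011,.016,.02,.024):
    print(d,[((proj("side",p+M[:,1]*d+M[:,2]*z)[0]-[200,150]+.5)*5).round(0) for z in(-.011,.011)])
im=cv2.imread("pics/side3.png")[165:185,255:285]; cv2.imwrite("pics/tip3.png",cv2.resize(im,None,fx=20,fy=20,interpolation=cv2.INTER_CUBIC))
for d in(0,.011,.024): print(d,[((proj("side",p+M[:,1]*d+M[:,2]*z)[0]-[255,165]+.5)*20).round(0) for z in(-.011,.011)])
E
```

```text
0 [array([342., 107.]), array([337., 135.])]
0.008 [array([343., 120.]), array([337., 149.])]
0.011 [array([343., 125.]), array([337., 154.])]
0.016 [array([343., 134.]), array([337., 162.])]
0.02 [array([343., 141.]), array([337., 169.])]
0.024 [array([343., 147.]), array([337., 176.])]
0 [array([270., 128.]), array([248., 241.])]
0.011 [array([270., 202.]), array([249., 316.])]
0.024 [array([271., 289.]), array([249., 403.])]
```

View pics/tip3.png

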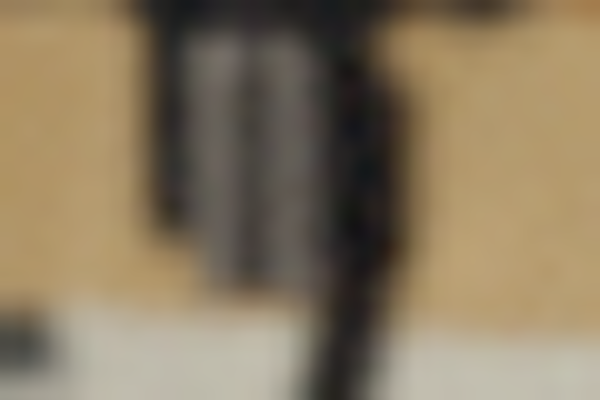

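```bash
python3 - <<'E'
from h import *
plan(tow(np.array([0,-.020,.049])),JIG[2],5,0)
E
```

```text
0 0.28 0.04 0 0 0 0; 0 0.28 0.04 0 0.01 0 0; 0.01 0.28 0.04 0 0 0 0; 0 0.28 0.04 0 0.01 0 0; 0.01 0.29 0.05 0 0 0 0
end [ 0.5581 -0.0706  0.0488] 0.0866
```

>>> {"method": "apply_moves", "body": {"plan": "0 0.28 0.1 0 0 0 0; 0 0.36 0.11 0 0.01 0 0; 0.01 0.36 0 0 0 0 0; 0 0.26 0 0 0.01 0 0; 0.01 0.15 0 0 0 0 0"}}

```text
time_s: 10.8
eef_pos: [0.5571, -0.0707, 0.0468]
eef_rot: [0.707, -0.706, -0.029, 0.031]
wrist_force: [-0.2, 0.2, 0.7]
opening: 0.002
```

>>> {"method": "apply_moves", "body": {"plan": "0 0 0 0 0 0 0; 0 0 0 0 0 0 0; 0 0 0.08 0 0 0 0; 0 0 0.08 0 0 0 0; 0 0 0 0 0 0 0"}}

```text
time_s: 11.3
eef_pos: [0.5578, -0.0632, 0.0493]
eef_rot: [-0.706, 0.706, 0.031, -0.03]
wrist_force: [0.3, 0.5, -0.3]
opening: 0.002
```

```bash
python3 - <<'E'
from h import *
st();o,p,R=pose(); print(toj(p))
im=ctrl.camera("side")[:,:,::-1][140:260,200:330]; cv2.imwrite(f"pics/side4c.png",cv2.resize(np.ascontiguousarray(im),None,fx=5,fy=5,interpolation=cv2.INTER_CUBIC))
E
```

```text
t 11.30 p [ 0.5578 -0.0632  0.0493] xyaw 0.086 ydir [ 0.001 -0.    -1.   ] F [ 0.32  0.48 -0.32] T [0.01 0.04 0.04] open 0.002 q [-0.32  0.4   1.77  0.    0.97 -0.41]
[ 0.0005025  -0.01245718  0.04932082]
```

View pics/side4c.png

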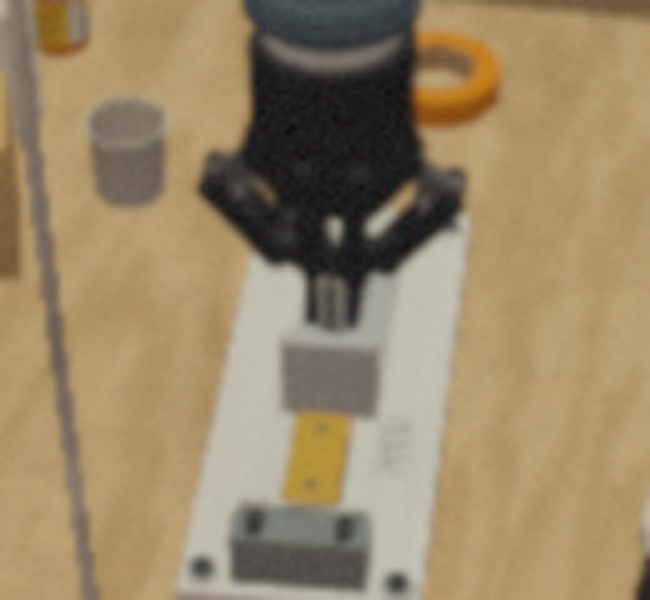

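>>> {"method": "apply_moves", "body": {"plan": "0 0 0.04 0 0 0 0; 0 0 0.04 0 0 0 0; 0 0 0.04 0 0 0 0; 0 0 0.03 0 0 0 0; 0 0 0.02 0 0 0 0"}}

```text
time_s: 11.85
eef_pos: [0.5568, -0.055, 0.0487]
eef_rot: [0.706, -0.706, -0.03, 0.03]
wrist_force: [-0.9, 1.0, -0.6]
opening: 0.004
```

>>> {"method": "apply_moves", "body": {"plan": "0 0 0.02 0 0 0 0; 0 0 0.02 0 0 0 0; 0 0 0.02 0 0 0 0; 0 0 0.02 0 0 0 0; 0 0 0.02 0 0 0 0"}}

```text
time_s: 12.35
eef_pos: [0.5564, -0.0502, 0.0488]
eef_rot: [-0.706, 0.706, 0.03, -0.03]
wrist_force: [0.8, -3.3, -0.7]
opening: -0.003
```

>>> {"method": "apply_moves", "body": {"plan": "0 0 0.02 0 0 0 0; 0 0 0.02 0 0 0 0; 0 0 0.02 0 0 0 0; 0 0 0.02 0 0 0 0; 0 0 0.02 0 0 0 0"}}

```text
time_s: 12.85
eef_pos: [0.5564, -0.047, 0.0488]
eef_rot: [-0.706, 0.707, 0.03, -0.03]
wrist_force: [0.7, -7.7, -2.5]
opening: -0.002
```

>>> {"method": "apply_moves", "body": {"plan": "0 0 0.02 0 0 0 0; 0 0 0.02 0 0 0 0; 0 0 0.02 0 0 0 0; 0 0 0.02 0 0 0 0; 0 0 0.02 0 0 0 0"}}

```text
time_s: 13.35
eef_pos: [0.5559, -0.042, 0.0488]
eef_rot: [-0.706, 0.707, 0.03, -0.03]
wrist_force: [1.2, -8.0, -2.4]
opening: 0.001
```

>>> {"method": "apply_moves", "body": {"plan": "0 0 0.02 0 0 0 0; 0 0 0.02 0 0 0 0; 0 0 0.02 0 0 0 0; 0 0 0.02 0 0 0 0; 0 0 0.02 0 0 0 0"}}

```text
time_s: 13.85
eef_pos: [0.5555, -0.037, 0.0488]
eef_rot: [-0.706, 0.707, 0.03, -0.03]
wrist_force: [0.6, -8.2, -2.5]
opening: -0.003
```

>>> {"method": "apply_moves", "body": {"plan": "0 0 0.02 0 0 0 0; 0 0 0.02 0 0 0 0; 0 0 0.02 0 0 0 0; 0 0 0.02 0 0 0 0; 0 0 0.02 0 0 0 0"}}

```text
time_s: 14.35
eef_pos: [0.5551, -0.0323, 0.0488]
eef_rot: [-0.705, 0.708, 0.03, -0.03]
wrist_force: [1.0, -9.6, -4.1]
opening: -0.002
```

```bash
python3 - <<'E'
from h import *
st();o,p,R=pose(); print(toj(p))
im=ctrl.camera("side")[:,:,::-1][140:260,200:330]; cv2.imwrite(f"pics/side5c.png",cv2.resize(np.ascontiguousarray(im),None,fx=5,fy=5,interpolation=cv2.INTER_CUBIC))
E
```

```text
t 14.35 p [ 0.5551 -0.0323  0.0488] xyaw 0.085 ydir [ 0.001 -0.003 -1.   ] F [ 0.96 -9.65 -4.07] T [-1.56 -0.11 -0.01] open -0.002 q [-0.27  0.39  1.78 -0.    0.97 -0.35]
[0.00053368 0.01850203 0.04882807]
```

View pics/side5c.png

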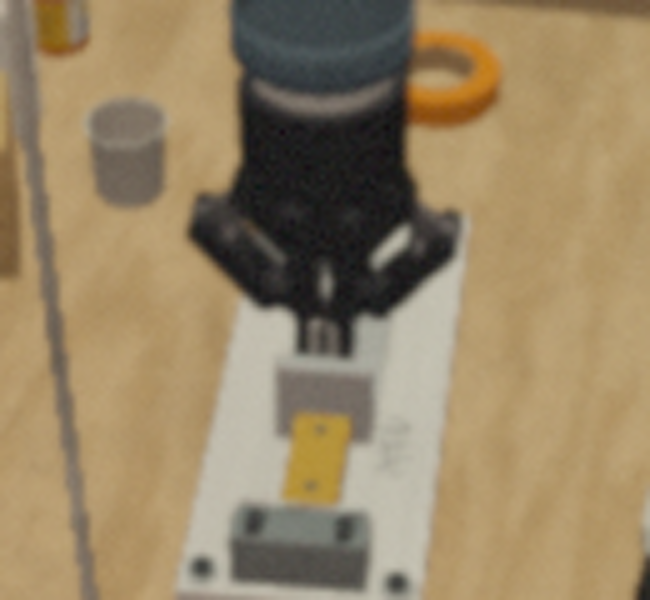

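>>> {"method": "apply_moves", "body": {"plan": "0 0 0.02 0 0 0 0; 0 0 0.02 0 0 0 0; 0 0 0.02 0 0 0 0; 0 0 0.02 0 0 0 0; 0 0 0.02 0 0 0 0"}}

```text
time_s: 14.9
eef_pos: [0.5548, -0.0274, 0.0488]
eef_rot: [-0.705, 0.708, 0.03, -0.03]
wrist_force: [0.8, -10.1, -4.0]
opening: -0.0
```

>>> {"method": "apply_moves", "body": {"plan": "0 0 0.01 0 0 0 0; 0 0 0.01 0 0 0 0; 0 0 0.01 0 0 0 0; 0 0 0.01 0 0 0 0; 0 0 0.01 0 0 0 0"}}

```text
time_s: 15.4
eef_pos: [0.5546, -0.0249, 0.0489]
eef_rot: [-0.705, 0.708, 0.03, -0.03]
wrist_force: [1.5, -9.4, -2.4]
opening: -0.001
```

>>> {"method": "apply_moves", "body": {"plan": "0 0 0.01 0 0 0 0; 0 0 0.01 0 0 0 0; 0 0 0.01 0 0 0 0; 0 0 0.01 0 0 0 0; 0 0 0.01 0 0 0 0"}}

```text
time_s: 15.9
eef_pos: [0.5544, -0.0228, 0.0489]
eef_rot: [-0.705, 0.708, 0.031, -0.03]
wrist_force: [0.8, -12.1, -4.4]
opening: -0.003
```

>>> {"method": "apply_moves", "body": {"plan": "0 0 0.01 0 0 0 0; 0 0 0.01 0 0 0 0; 0 0 0.01 0 0 0 0; 0 0 0.01 0 0 0 0; 0 0 0.01 0 0 0 0"}}

```text
time_s: 16.4
eef_pos: [0.5544, -0.0221, 0.0489]
eef_rot: [-0.704, 0.709, 0.031, -0.03]
wrist_force: [0.9, -19.9, -5.7]
opening: 0.002
```

>>> {"method": "apply_moves", "body": {"plan": "0 0 0 0 0 0 0; 0 0 0 0 0 0 0; 0 0 0 0 0 0 0; 0 0 0 0 0 0 0; 0 0 0 0 0 0 0"}}

```text
time_s: 16.9
eef_pos: [0.5544, -0.0221, 0.0489]
eef_rot: [-0.704, 0.709, 0.031, -0.03]
wrist_force: [1.3, -17.8, -4.4]
opening: 0.002
```

```bash
python3 - <<'E'
from fitbar import *
for _ in range(1):
    st();o,p,R=pose(); print(toj(p))
im=ctrl.camera("side")[:,:,::-1]; cv2.imwrite("pics/side6.png",im); im=im[140:260,200:330]; cv2.imwrite(f"pics/side6c.png",cv2.resize(np.ascontiguousarray(im),None,fx=5,fy=5,interpolation=cv2.INTER_CUBIC))
E
```

```text
t 16.90 p [ 0.5544 -0.0221  0.0489] xyaw 0.085 ydir [ 0.001 -0.006 -1.   ] F [  1.33 -17.84  -4.37] T [-3.   -0.05  0.01] open 0.002 q [-0.25  0.39  1.78 -0.01  0.97 -0.33]
[0.00066145 0.02871084 0.04891333]
```

View pics/side6c.png

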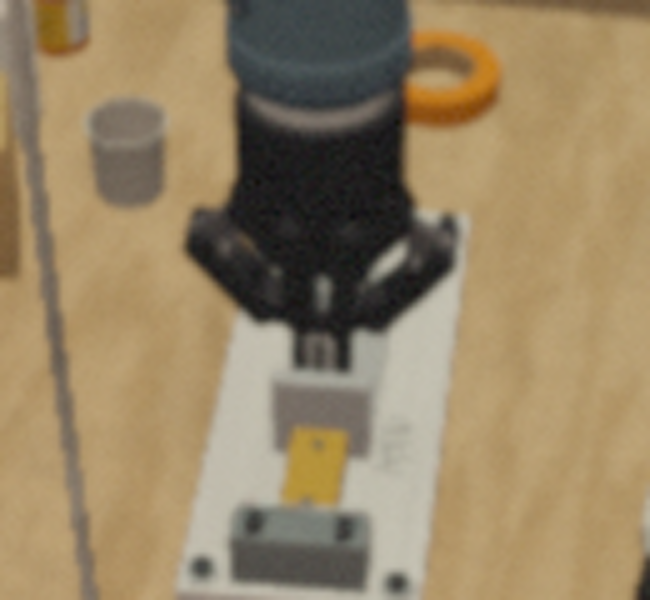

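>>> {"method": "apply_moves", "body": {"plan": "0 0 -0.05 0 0 0 0; 0 0 -0.1 0 0 0 0; 0 0 -0.2 0 0 0 0; 0 -0.2 -0.3 0 0 0 0; 0 -0.7 0 0 0 0 0"}}

```text
time_s: 17.45
eef_pos: [0.5541, -0.0516, 0.0916]
eef_rot: [0.707, -0.706, -0.028, 0.032]
wrist_force: [0.3, 0.6, -0.0]
opening: 0.001
```

```bash
python3 - <<'E'
from h import *
st();o,p,R=pose(); print(toj(p))
im=ctrl.camera("side")[:,:,::-1]; cv2.imwrite("pics/side7.png",im); im=im[150:270,200:330]; cv2.imwrite(f"pics/side7c.png",cv2.resize(np.ascontiguousarray(im),None,fx=5,fy=5,interpolation=cv2.INTER_CUBIC))
E
```

```text
t 17.45 p [ 0.5541 -0.0516  0.0916] xyaw 0.084 ydir [-0.006  0.002 -1.   ] F [ 0.28  0.6  -0.04] T [0.02 0.01 0.01] open 0.001 q [-0.31  0.33  1.76 -0.    1.06 -0.39]
[-0.00216892 -0.00058647  0.09159392]
```

View pics/side7c.png

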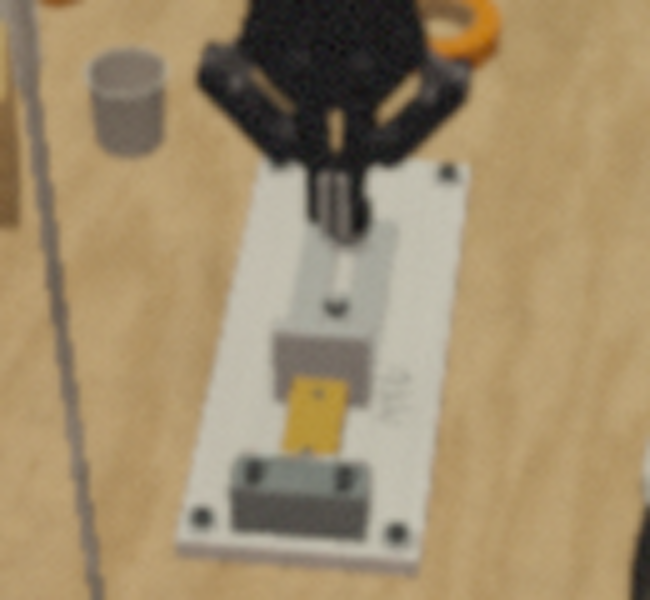

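```bash
python3 - <<'E'
from h import *
c,a=plan(tow(np.array([.035,-.1275,.098])),JIG[2],5,0)
plan(tow(np.array([.035,-.1275,.055])),JIG[2],5,0,start=(c,a))
E
```

```text
0.13 0.01 -0.5 0 -0 0 0; 0.13 0.01 -0.5 0 -0 0 0; 0.13 0 -0.5 0 -0.01 0 0; 0.13 0.01 -0.51 0 -0 0 0; 0.13 0 -0.5 0 -0.01 0 0
end [ 0.602  -0.1746  0.0981] 0.0869
0 0.17 -0 0 0 0 0; 0 0.17 -0 0 0 0 0; 0 0.17 -0 0 0 0 0; 0 0.18 -0 0 0 0 0; 0 0.17 -0 0 0 0 0
end [ 0.602  -0.1746  0.0551] 0.0869
```

>>> {"method": "apply_moves", "body": {"plan": "0.13 0 -0.5 0 0 0 0; 0.13 0 -0.5 0 0 0 0; 0.13 0 -0.5 0 0 0 0; 0.13 0 -0.5 0 0 0 0; 0.13 0 -0.5 0 0 0 0"}}

```text
time_s: 18.0
eef_pos: [0.6001, -0.174, 0.0948]
eef_rot: [-0.706, 0.707, 0.031, -0.03]
wrist_force: [-0.1, 0.3, 0.3]
opening: 0.001
```

>>> {"method": "apply_moves", "body": {"plan": "0 0 0 0 0 0 0; 0 0.2 0 0 0 0 0; 0 0.2 0 0 0 0 0; 0 0.1 0 0 0 0 0; 0 0 0 0 0 0 0"}}

```text
time_s: 18.5
eef_pos: [0.5982, -0.1707, 0.0671]
eef_rot: [0.707, -0.706, -0.03, 0.032]
wrist_force: [-0.5, 0.0, 0.5]
opening: -0.002
```

```bash
python3 - <<'E'
from h import *
st();o,p,R=pose(); print(toj(p))
for n,w in(("side",(200,130,330,250)),("top",(240,160,360,240))):
    im=ctrl.camera(n)[:,:,::-1]; cv2.imwrite(f"pics/{n}8.png",im); c=np.ascontiguousarray(im[w[1]:w[3],w[0]:w[2]])
    cv2.imwrite(f"pics/{n}8c.png",cv2.resize(c,None,fx=5,fy=5,interpolation=cv2.INTER_CUBIC))
E
```

```text
t 18.50 p [ 0.5982 -0.1707  0.0671] xyaw 0.086 ydir [-0.003  0.002 -1.   ] F [-0.51  0.01  0.5 ] T [ 0.01 -0.01 -0.04] open -0.002 q [-0.47  0.49  1.6   0.    1.06 -0.55]
[ 0.03151266 -0.12307436  0.06706491]
```

View pics/side8c.png

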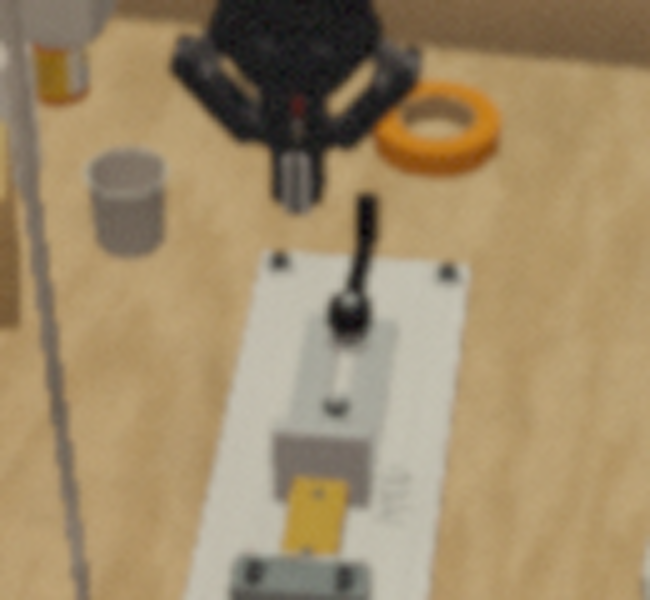

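View pics/top8c.png

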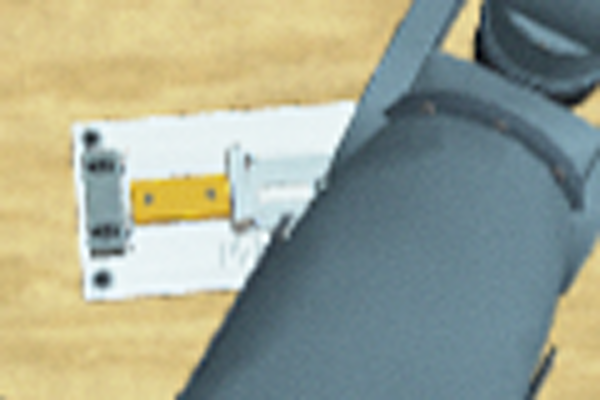

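>>> {"method": "apply_moves", "body": {"plan": "0 0.05 -0.05 0 0 0 0; 0 0.1 -0.04 0 0 0 0; 0 0.09 0 0 0 0 0; -0.06 0 0 0 0 0 0; -0.06 0 0 0 0 0 0"}}

```text
time_s: 19.1
eef_pos: [0.5934, -0.1769, 0.0564]
eef_rot: [0.707, -0.706, -0.03, 0.03]
wrist_force: [0.4, 0.1, 0.5]
opening: -0.005
```

>>> {"method": "apply_moves", "body": {"plan": "-0.04 0 0 0 0 0 0; -0.03 0 0 0 0 0 0; -0.03 0 0 0 0 0 0; -0.03 0 0 0 0 0 0; 0 0 0 0 0 0 0"}}

```text
time_s: 19.6
eef_pos: [0.5872, -0.1776, 0.0569]
eef_rot: [-0.706, 0.706, 0.03, -0.03]
wrist_force: [-1.5, -0.0, 0.3]
opening: 0.0
```

```bash
python3 - <<'E'
from h import *
st();o,p,R=pose(); print(toj(p))
E
```

```text
t 19.60 p [ 0.5872 -0.1776  0.0569] xyaw 0.085 ydir [ 0. -0. -1.] F [-1.48 -0.01  0.32] T [-0.03 -0.    0.03] open 0.000 q [-0.49  0.48  1.62 -0.    1.03 -0.57]
[ 0.01997328 -0.12900398  0.05686607]
```

>>> {"method": "apply_moves", "body": {"plan": "-0.02 0.02 0.02 0 0 0 0; -0.02 0.02 0 0 0 0 0; -0.02 0 0 0 0 0 0; -0.02 0 0 0 0 0 0; -0.02 0 0 0 0 0 0"}}

```text
time_s: 20.1
eef_pos: [0.5826, -0.177, 0.0548]
eef_rot: [-0.706, 0.707, 0.03, -0.03]
wrist_force: [3.5, 0.7, -2.2]
opening: -0.001
```

```bash
python3 - <<'E'
from h import *
o,p,R=pose(); a=np.arctan2(R.as_matrix()[1,0],R.as_matrix()[0,0]); j=toj(p); print(j,a)
ax=np.array([0,-.0675]); r=j[:2]-ax; f=-.06
d=np.array([[np.cos(f),-np.sin(f)],[np.sin(f),np.cos(f)]])@r-r
b=a-JIG[2]; # tool axes in jig
tx=np.array([np.cos(b),np.sin(b)]); tz=np.array([-np.sin(b),np.cos(b)])
print("row shift x %.3f z %.3f, turn wy %.2f"%(d@tx/.05,d@tz/.05,.06/.12))
E
```

```text
[ 0.01539007 -0.12799389  0.0547943 ] 0.08541499698834548
row shift x -0.073 z -0.016, turn wy 0.50
```

>>> {"method": "apply_moves", "body": {"plan": "-0.073 0 -0.016 0 0.5 0 0; -0.073 0 -0.016 0 0.5 0 0; -0.073 0 -0.016 0 0.5 0 0; -0.073 0 -0.016 0 0.5 0 0; -0.073 0 -0.016 0 0.5 0 0"}}

```text
time_s: 20.6
eef_pos: [0.5642, -0.1807, 0.0549]
eef_rot: [-0.703, 0.703, -0.076, 0.077]
wrist_force: [2.9, -0.4, -1.9]
opening: 0.001
```

```bash
cat > lv.py <<'E'
from h import *
st();o,p,R=pose(); a=np.arctan2(R.as_matrix()[1,0],R.as_matrix()[0,0]); j=toj(p); r=j[:2]-[0,-.0675]
b=JIG[2]-a
n=np.array([np.cos(b),-np.sin(b)]); tz=np.array([np.sin(b),np.cos(b)])
print("jig",j.round(4),"tool phi %.3f"%b,"r in tool: x %.4f z %.4f"%(r@n,r@tz))
d=.018
# knob centre K with (TCP-K).n = d, |K|=60
s=r@n-d; K=s*n-np.sqrt(.06**2-s*s)*tz; print("theta est (d=18mm) %.3f"%np.arctan2(-K[0],-K[1]))
E
python3 lv.py
```

```text
t 20.60 p [ 0.5642 -0.1807  0.0549] xyaw -0.217 ydir [ 0.001 -0.001 -1.   ] F [ 2.92 -0.39 -1.93] T [-0.06 -0.51 -0.02] open 0.001 q [-0.51  0.45  1.68 -0.    1.01 -0.29]
jig [-0.0032 -0.1301  0.0549] tool phi 0.304 r in tool: x 0.0156 z -0.0607
theta est (d=18mm) 0.343
```

Tracking well; force about 3 N as expected. On.

>>> {"method": "apply_moves", "body": {"plan": "-0.073 0 -0.016 0 0.5 0 0; -0.073 0 -0.016 0 0.5 0 0; -0.073 0 -0.016 0 0.5 0 0; -0.073 0 -0.016 0 0.5 0 0; -0.073 0 -0.016 0 0.5 0 0"}}

```text
time_s: 21.1
eef_pos: [0.5457, -0.1788, 0.0549]
eef_rot: [-0.683, 0.684, -0.18, 0.181]
wrist_force: [2.1, -2.4, -2.5]
opening: -0.002
```

>>> {"method": "apply_moves", "body": {"plan": "-0.073 0 -0.016 0 0.5 0 0; -0.073 0 -0.016 0 0.5 0 0; -0.073 0 -0.016 0 0.5 0 0; -0.073 0 -0.016 0 0.5 0 0; -0.073 0 -0.016 0 0.5 0 0"}}

```text
time_s: 21.6
eef_pos: [0.5285, -0.1716, 0.055]
eef_rot: [-0.648, 0.649, -0.281, 0.281]
wrist_force: [2.2, -3.3, -3.2]
opening: 0.003
```

```bash
python3 lv.py
```

```text
t 21.60 p [ 0.5285 -0.1716  0.055 ] xyaw -0.817 ydir [ 0.    -0.002 -1.   ] F [ 2.2  -3.3  -3.16] T [-0.61 -0.25  0.01] open 0.003 q [-0.53  0.38  1.78 -0.    0.98  0.29]
jig [-0.038  -0.1179  0.055 ] tool phi 0.904 r in tool: x 0.0161 z -0.0611
theta est (d=18mm) 0.936
```

>>> {"method": "apply_moves", "body": {"plan": "-0.074 0 -0.016 0 0.5 0 0; -0.074 0 -0.016 0 0.5 0 0; -0.074 0 -0.016 0 0.5 0 0; -0.074 0 -0.016 0 0.5 0 0; -0.074 0 -0.016 0 0.5 0 0"}}

```text
time_s: 22.1
eef_pos: [0.5139, -0.1592, 0.0549]
eef_rot: [-0.599, 0.6, -0.374, 0.375]
wrist_force: [-0.0, -4.6, -1.7]
opening: -0.0
```

```bash
python3 lv.py; python3 - <<'E'
from h import *
im=ctrl.camera("side")[:,:,::-1]; cv2.imwrite("pics/side9.png",im); im=im[130:250,200:330]; cv2.imwrite(f"pics/side9c.png",cv2.resize(np.ascontiguousarray(im),None,fx=5,fy=5,interpolation=cv2.INTER_CUBIC))
E
```

```text
t 22.10 p [ 0.5139 -0.1592  0.0549] xyaw -1.117 ydir [-0.001 -0.002 -1.   ] F [-0.01 -4.63 -1.67] T [-0.69  0.09  0.04] open -0.000 q [-0.52  0.35  1.83 -0.    0.97  0.6 ]
jig [-0.0515 -0.1043  0.0549] tool phi 1.203 r in tool: x 0.0159 z -0.0613
theta est (d=18mm) 1.239
```

View pics/side9c.png

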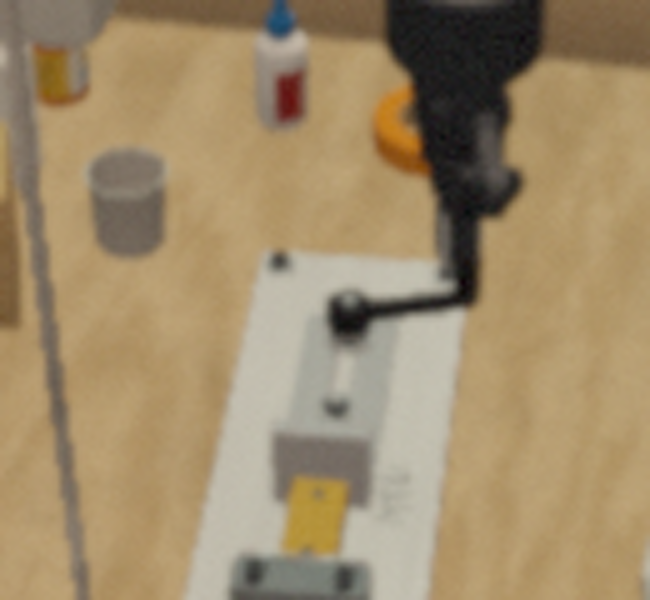

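>>> {"method": "apply_moves", "body": {"plan": "-0.074 0 -0.016 0 0.5 0 0; -0.074 0 -0.016 0 0.5 0 0; -0.05 0 -0.012 0 0.35 0 0; 0 0 0 0 0 0 0; 0 0 0 0 0 0 0"}}

```text
time_s: 22.65
eef_pos: [0.5083, -0.1502, 0.0549]
eef_rot: [-0.568, 0.568, -0.421, 0.421]
wrist_force: [-1.4, -2.6, -0.2]
opening: -0.0
```

```bash
python3 lv.py; python3 - <<'E'
from h import *
im=ctrl.camera("side")[:,:,::-1]; cv2.imwrite("pics/side10.png",im); im=im[170:220,250:310]
off=(250,170)
im=cv2.resize(np.ascontiguousarray(im),None,fx=10,fy=10,interpolation=cv2.INTER_CUBIC)
for th,c in((1.25,(0,0,255)),(1.4,(0,200,0)),(1.5,(255,0,0))):
    P=[tow(np.array([-r*np.sin(th),-.0675-r*np.cos(th),.036])) for r in(.0,.06)]
    uv=((proj("side",np.array(P))-off+.5)*10-.5).round().astype(int); cv2.line(im,tuple(uv[0]),tuple(uv[1]),c,1)
cv2.imwrite("pics/side10c.png",im)
E
```

```text
t 22.65 p [ 0.5083 -0.1502  0.0549] xyaw -1.275 ydir [-0. -0. -1.] F [-1.4  -2.65 -0.19] T [-0.48  0.19  0.04] open -0.000 q [-0.51  0.33  1.85 -0.    0.96  0.76]
jig [-0.0563 -0.0949  0.0549] tool phi 1.361 r in tool: x 0.0151 z -0.0608
theta est (d=18mm) 1.410
```

View pics/side10c.png

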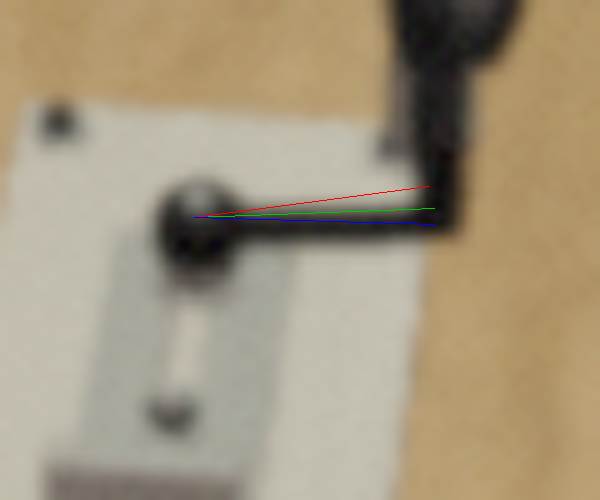

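>>> {"method": "apply_moves", "body": {"plan": "0.06 0 0 0 0 0 0; 0.15 0 0 0 0 0 0; 0.2 -0.1 0 0 0 0 0; 0.1 -0.6 0 0 0 0 0; 0 -0.8 0 0 0 0 0"}}

```text
time_s: 23.2
eef_pos: [0.5149, -0.1748, 0.1291]
eef_rot: [-0.568, 0.568, -0.423, 0.42]
wrist_force: [1.3, -1.3, 0.0]
opening: 0.0
```

>>> {"method": "apply_moves", "body": {"plan": "0 -0.8 -0.5 0 0 0 0; 0 -0.6 -0.6 0 0 0 0; 0 -0.3 -0.6 0 0 0 0; 0 0 0 0 0 0 0; 0 0 0 0 0 0 0"}}

```text
time_s: 23.7
eef_pos: [0.4348, -0.1998, 0.2156]
eef_rot: [0.568, -0.567, 0.421, -0.423]
wrist_force: [0.7, -0.2, -0.1]
opening: -0.002
```

```bash
python3 - <<'E'
from fitbar import *
st()
for n,w in(("side",(210,150,320,260)),("top",(240,160,360,240))):
    im=ctrl.camera(n)[:,:,::-1]; cv2.imwrite(f"pics/{n}11.png",im); c=np.ascontiguousarray(im[w[1]:w[3],w[0]:w[2]])
    cv2.imwrite(f"pics/{n}11c.png",cv2.resize(c,None,fx=5,fy=5,interpolation=cv2.INTER_CUBIC))
fitbar({"side":("pics/side11.png",(252,222,276,246))},.012,[.546,.03,np.pi/2+.08])
fitbar({"top":("pics/top11.png",(262,188,290,210))},.012,[.546,.03,np.pi/2+.08])
E
```

```text
t 23.70 p [ 0.4348 -0.1998  0.2156] xyaw -1.278 ydir [ 0.002 -0.001 -1.   ] F [ 0.7  -0.23 -0.12] T [ 0.07 -0.01  0.02] open -0.002 q [-0.68 -0.01  1.87  0.    1.28  0.6 ]
['side'] bar world [0.5457 0.0308] yaw 1.7731 jig [-0.0034  0.0822  0.012 ] yaw rel jig y 0.116 loss 82.1 mask 149
['top'] bar world [0.5505 0.0287] yaw 1.6443 jig [0.0012 0.0797 0.012 ] yaw rel jig y -0.013 loss 39.9 mask 153
```

View pics/side11c.png

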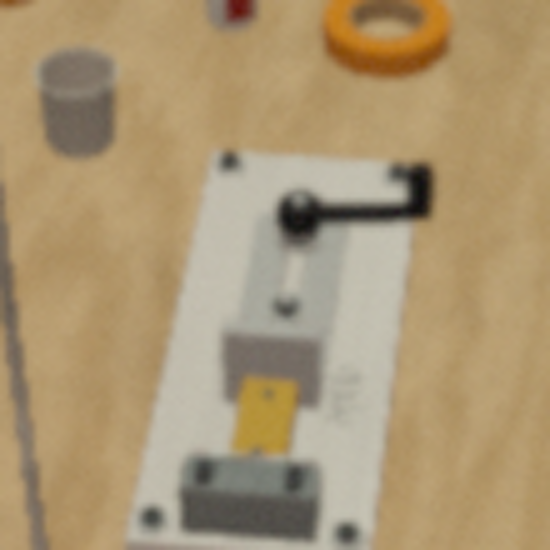

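View pics/top11c.png

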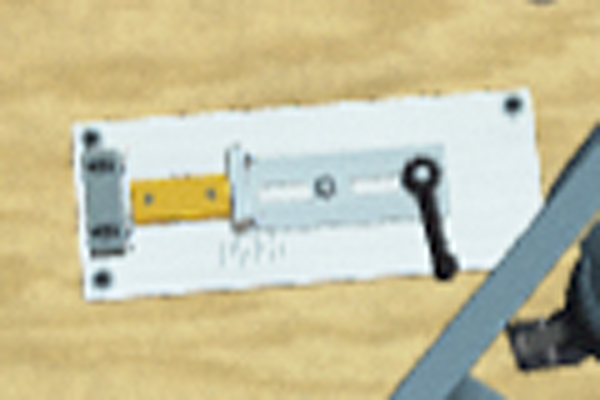

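```bash
python3 - <<'E'
from bench import ctrl
print(ctrl.hand_in(), ctrl.get_obs()["time_s"])
E
```

```text
the job is handed in; nothing more can be done
the job is handed in; nothing more can be done
```

The job is handed in, at about 24 s of the 72 s allowed. The longer brass bar is nipped between the stop and the sprung jaw, and the lever is swung over to the locked position.

**What I did**
- **Choosing the bar:** there were two brass candidates, at top-camera pixels (193,196) and (187,236). The first fits 60 mm and the second 42 mm, so I took the first. The green and red look-alikes were left alone.
- **Placing the bar:** I laid it lengthwise on the bed and let go.
- **Setting the stop:** I pushed the stop from behind with shut fingers. Sliding took about 8 N of drag, rising to about 9.5–10 N with the bar moving along. With the bar against the jaw, the push settled at 18–20 N, which leaves a squeeze of roughly 10–12 N. After backing off, up to about the 8 N of drag should remain.
- **Locking:** I swung the lever by its knob.

**Last checks**
- **Lever:** about 1.41 rad from the tool's position, and about 1.4 rad in both pictures.
- **Bar:** the pictures show it touching both the stop and the jaw, within about 3 mm of the bed's middle line. The top-camera fit puts it square to within 0.013 rad.
- **Disagreement:** the side-camera fit gave 0.116 rad instead. I put that down to the jaw hiding part of the bar, because the same fit gave that figure when the bar was first set down. I relied on the top view.
- **Not measured:** the nip force left after letting go is inferred from the drag.
- **Surroundings:** the arm did not go near the short bar or the other bench items. I did not measure their positions again at the end.

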